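# Stock the stove's fuel box and close it up for the night

## Robot

A 6-joint arm with a two-finger parallel gripper is mounted at the origin on the work surface. World frame = base frame: x ahead of the robot, y to its left, z up, the work surface at z = 0. Lengths are in m, angles in rad, forces in N, time in s.
With the tool pointing down it reaches from about 0.3 to 0.775 m from the base axis. Payload 14.6 kg.
Tool frame: the origin (TCP) lies at the very end of the fingers, on their centre line; the grasp point (between the pads) lies 19 mm behind it (arm.grip_depth is the distance from the TCP to the grasp point, in m); x points along the fingers, y is the direction in which the jaws open and shut, and the axes are right-handed (so a half turn about x gives the same grasp; the last joint's range is limited). The gripper opens to 85 mm and grips with 20 to 120 N. Pads are 22 mm wide; open, the fingers measure 114 mm over their backs; the gripper's body (76 mm by 85 mm) begins 54 mm behind the grasp point. The pads swing forward as they close: fully open they stand 13 mm farther back than shut.
Start: joints at [1.121, 0.3, 1.521, -0, 1.321, -0.067], TCP at [0.205, 0.51, 0.231] pointing down, gripper open.
Joint ranges: [-3.03, 3.03], [-0.79, 2.21], [0.23, 2.52], [-1.04, 4.18], [0, 3.07], [-2.55, 2.55]. Speed limits (rad/s): [2.22, 2.22, 2.57, 3.14, 3.14, 3.14].

## Interface

Orientations are given as a unit quaternion [w, x, y, z].
In Python, from workcell import arm gives the robot as it stands.
- The arm moves only by the tool servo_tool, never from a script. Its argument "commands" is one flat list of numbers, 5 for each row, row after row: the gripper's target within -1 to 1 (fully open at 1, half-way at 0, shut at -1), then the shift along the tool's x, y, z in mm, then the turn about the tool's x in degrees. In form: [jaw, x, y, z, spin, jaw, x, y, z, spin, ...]. A call has 1 to 5 rows; each row shifts and turns the commanded pose from where the row before left it, along the tool's axes as they then stand; what a row does not reach is not made up. A row lasts 1/8 s, in which the tool goes at most 62.5 mm and 10.7 degrees, less where a joint would pass 70% of its speed; a pose out of reach is approached as far as the arm can. A call with a gripper value outside its range is refused whole. The fingers move at their own pace and stop on an object; "force" is the grip in N (left out, the last holds). Time passes only in rows, so rows that do not move let the fingers close. It gives the time, the measured TCP pose, the force and the opening at its end, in the units of the state.
- arm.sense(): the state, without advancing time (a new reading comes with each control period).
- arm.camera(name): name is "scene" or "side" or "wrist"; returns a dict with "img" (480x640x3 uint8, red, green, blue), "vfov" (degrees; the focal length in pixels is half the picture's height over the tangent of half this angle, whatever the lens; pixels are square), "cx", "cy" (the principal point, pixels), "origin" and "rotation" of the camera in the world. Camera axes: x right, y down, z forward; pixel columns grow to the right and rows downward; lengths in m; the calibration is good to about 2 mm. A picture is of the moment at which its call begins. There is no depth.
- arm.job_done(): hands the job in, once; it reports no verdict.
The state is a dict: "clock": time; "joint_pos": joint angles; "qd": joint speeds; "tau": joint torques, N m; "ee_pos": TCP position; "eef_rot": TCP orientation; "contact_force": force on the tool from outside, world axes, zero at the start; "torque": the same for the moment, N m; "width": finger opening in m.
Only numpy, scipy, OpenCV 4.12 (cv2) and the standard library are available. Lean on these libraries where they do the work, as an engineer would, in place of code of your own. Each camera call takes 0.05 s, during which the arm holds its last target.

## Task

Close up the stove's fuel box for the night: lift off its knobbed lid and set it down flat in the middle of the pot holder, put every coal briquette into the bin on top and every kindling block into the open drawer below. When everything is loaded, seat the lid back on the bin and let go, and only then fold the clamp fully down over it; push the drawer fully home too, any time after its kindling is in. Do not disturb the kettle, scoop, poker, mug, canister and match tin.

Things in the scene. Friction and masses are not known exactly. Their poses are not given: they have to be found in the camera images.
- fuel_box: Fixed tin box. Origin: on the shelf under the middle of its upper bin; x to its back, y to its left, z up; drawer front looks to -x. Bin: outside 170 (x) x 160 (y) mm, inside 160 x 150, floor 67, rim 141 mm above the shelf. Lower part: 67 mm high, 166 wide, its front plane at x = -105 mm (a 20 mm step before the bin). A clamp bracket, 159 mm high, stands outside the middle of the +y wall.
- bin_in (a point): centre of the bin's inner floor (axes as fuel_box), 67 mm above the shelf; the rim is 74 mm above this point
- lid: Loose tin lid, 180-290 g. Origin: centre of its underside. Plate 178 (x) x 168 (y) mm lies 8 to 12 mm above it; beneath, a lip 152 x 142 mm (lower half 144 x 134) drops into the bin with 4 mm play. Middle of top: wooden knob, diameter 30 mm, 12 to 46 mm above the origin. Seated: origin 133 mm above the shelf over the fuel_box origin, axes along the box's, either way round.
- drawer (a joint): drawer slide in m: 0 = fully home, up to 0.12 out towards the front (-x of the box); starts 0.105 to 0.115 out; slides with about 1.2 N of friction
- drawer_knob (a point): centre of the round outer end face of the drawer's wooden knob (diameter 26 mm, axis along the box's x, 34 mm above the shelf, standing 18 mm out from the drawer front); moves with the drawer. Pushing it along the box's +x shuts the drawer.
- drawer_front_in (a point): On the drawer's inner floor, 8 mm above the shelf, at the foot of the front panel's inner face, mid-width; axes as fuel_box; moves with the drawer. Inside: 160 mm back (+x), 70 mm to each side. Side walls 42, front panel (8 mm thick) 50 mm high above this. Open above for the first (joint value) mm; farther back it runs under the box with 54 mm of height.
- clamp (a joint): hinge of the clamp bar in rad: 0 = down flat across the lid, 1.57 = upright, 2.1 = leaning outwards at its stop; starts raised at 1.65 to 1.9; stays where it is left (friction 0.1 Nm)
- clamp_hinge (a point): hinge axis of the clamp, fixed to the box 100 mm to its left (+y) and 150.5 mm above the shelf; axis along the box's x. With the clamp at q, the bar runs from here along (-cos q) in the box's y and (+sin q) in z.
- clamp_tip (a point): free end of the clamp bar, 76 mm from the hinge, in the middle of its thickness; the bar is flat steel 26 mm wide (along the box's x) and 8 mm thick. Down, its underside is 1.5 mm above the lid plate and its end stays clear of the knob.
- pot_holder: flat square pot holder of hard dark silicone, 190 x 190 x 6 mm, fixed on the shelf; origin under its centre, z up
- briquette0: pressed-coal briquette, a black rounded block 64 (x) x 44 (y) x 36 (z) mm, about 95 to 160 g; origin at the centre of its underside as first laid, may be absent (None)
- briquette1: pressed-coal briquette, a black rounded block 64 (x) x 44 (y) x 36 (z) mm, about 95 to 160 g; origin at the centre of its underside as first laid, may be absent (None)
- briquette2: pressed-coal briquette, a black rounded block 64 (x) x 44 (y) x 36 (z) mm, about 95 to 160 g; origin at the centre of its underside as first laid, may be absent (None)
- briquette3: pressed-coal briquette, a black rounded block 64 (x) x 44 (y) x 36 (z) mm, about 95 to 160 g; origin at the centre of its underside as first laid, may be absent (None)
- kindling0: wooden kindling block, 76 (x) x 24 (y) x 24 (z) mm, 40 g; origin at the centre of its underside as first laid, may be absent (None)
- kindling1: wooden kindling block, 76 (x) x 24 (y) x 24 (z) mm, 40 g; origin at the centre of its underside as first laid, may be absent (None)
- kettle: bystander: soot-grey aluminium kettle, diameter 150 mm, 170 mm high with its bail; origin under its centre
- scoop: bystander: stainless coal scoop, 205 mm long, 38 mm high; origin on the underside near the back of its pan; pan to +x, handle to -x
- poker: bystander: poker with wooden handle, 300 mm long, lying along its x; origin under the handle
- mug: bystander: white mug, diameter 76 mm, 80 mm high; origin under its centre, handle at +y
- tea_canister: bystander: metal tea canister, diameter 70 mm, 120 mm high; origin under its centre
- match_tin: bystander: flat match tin 60 x 95 x 28 mm; origin under its centre
Mind the look-alikes: they are no part of the job. What is shaped like the briquette2 but blue or red is not meant. Leave any brown look-alike of the briquette1 alone.

How it is judged:
On the way, in this order (a step that is already met when the one before it is completed fails the run):
1. the lid lies flat on the pot holder, let go (horizontal distance between lid and pot_holder below 0.05 m and height (world z) of lid below 0.016 m and angle between lid's own z axis and vertical below 0.1 rad and contact force between the fingers and lid below 0.3 N and linear speed of lid below 0.03 m/s), for 0.2 s.
2. every briquette present is in the bin and every kindling block present is in the drawer, let go and at rest (x of briquette0 in the frame of bin_in between -0.08 and 0.08 m and y of briquette0 in the frame of bin_in between -0.075 and 0.075 m and z of briquette0 in the frame of bin_in between -0.006 and 0.066 m and x of briquette1 in the frame of bin_in between -0.08 and 0.08 m and y of briquette1 in the frame of bin_in between -0.075 and 0.075 m and z of briquette1 in the frame of bin_in between -0.006 and 0.066 m and x of briquette2 in the frame of bin_in between -0.08 and 0.08 m and y of briquette2 in the frame of bin_in between -0.075 and 0.075 m and z of briquette2 in the frame of bin_in between -0.006 and 0.066 m and x of briquette3 in the frame of bin_in between -0.08 and 0.08 m and y of briquette3 in the frame of bin_in between -0.075 and 0.075 m and z of briquette3 in the frame of bin_in between -0.006 and 0.066 m and x of kindling0 in the frame of drawer_front_in between 0.008 and 0.16 m and y of kindling0 in the frame of drawer_front_in between -0.066 and 0.066 m and z of kindling0 in the frame of drawer_front_in between -0.006 and 0.04 m and x of kindling1 in the frame of drawer_front_in between 0.008 and 0.16 m and y of kindling1 in the frame of drawer_front_in between -0.066 and 0.066 m and z of kindling1 in the frame of drawer_front_in between -0.006 and 0.04 m and linear speed of each of briquette0, briquette1, briquette2, briquette3, kindling0, kindling1 below 0.03 m/s and contact force between the fingers and briquette0 below 0.3 N and contact force between the fingers and briquette1 below 0.3 N and contact force between the fingers and briquette2 below 0.3 N and contact force between the fingers and briquette3 below 0.3 N and contact force between the fingers and kindling0 below 0.3 N and contact force between the fingers and kindling1 below 0.3 N), for 0.2 s.
3. the lid is seated on the bin with the clamp still raised, let go (x of lid in the frame of fuel_box between -0.009 and 0.009 m and y of lid in the frame of fuel_box between -0.009 and 0.009 m and z of lid in the frame of fuel_box between 0.129 and 0.1365 m and angle between lid's own z axis and vertical below 0.05 rad and contact force between the fingers and lid below 0.3 N and linear speed of lid below 0.03 m/s and value of joint clamp above 0.3 rad), for 0.2 s.
4. the clamp is folded down over the lid (x of lid in the frame of fuel_box between -0.009 and 0.009 m and y of lid in the frame of fuel_box between -0.009 and 0.009 m and z of lid in the frame of fuel_box between 0.129 and 0.1365 m and angle between lid's own z axis and vertical below 0.05 rad and value of joint clamp below 0.1 rad), for 0.2 s.
At the end, for the whole second after the job is handed in: All briquettes present lie in the bin and all kindling blocks present in the drawer, at rest; the lid is seated on the bin (within 9 mm of centred, level, lowered to within 3.5 mm), the clamp is down (below 0.1 rad), the drawer is shut to within 6 mm, and all is released (all of step 2 and all of step 4 and contact force between the fingers and lid below 0.3 N and linear speed of lid below 0.03 m/s and value of joint drawer below 0.006 m); the robot touches nothing.
It fails at once if the kettle, scoop, poker, mug, canister or match tin is disturbed (moved over 50 mm) (distance of any of kettle, scoop, poker, mug, tea_canister, match_tin from where it was at the start of the episode above 0.05 m).
Of briquette0, briquette1, briquette2, briquette3 only 2 to 4 are there at a start; the rules pass over those that are not, and their reading is None.
Of kindling0, kindling1 only 1 to 2 are there at a start; the rules pass over those that are not, and their reading is None.
At some moment in a run one of briquette0, briquette1, briquette2, briquette3, kindling0, kindling1 may be knocked a few centimetres aside while the robot is not near it.
Once in a run the grip may slacken for a moment while it holds something.
It also fails if it takes over 210 s, if anything falls off the work surface, if the arm or the gripper's body presses on something with over 40 N, if the wrist force passes 120 N, or if a joint passes its speed limit or range.

## Working session

There is one attempt and no reset: what is moved stays moved. The work goes in short steps, Python scripts to look and compute and a tool call to move; the robot and the scene stay as the last step left them, time stands still between calls to the robot, and variables do not carry over. Pictures are saved under pics/ and viewed, and the job is handed in when it is done.

Besides the shell and the picture viewer there is one more tool, called after ">>>" as name(argument=value, ...) on one line, values as JSON. servo_tool: Moves the arm, as the interface text tells. Its arguments: {"type":"object","properties":{"commands":{"type":"array","items":{"type":"number"}},"force":{"type":"number"}},"required":["commands"]}

```bash
mkdir -p pics; ls
python3 - <<'E'
from workcell import arm
import cv2
print(arm.sense())
for n in ["scene","side","wrist"]:
    c=arm.camera(n)
    cv2.imwrite(f"pics/a_{n}.png",c["img"][:,:,::-1])
    print(n,{k:v for k,v in c.items() if k!="img"})
E
```

```text
pics
{'clock': 0.0, 'joint_pos': array([ 1.12139146e+00,  3.00485645e-01,  1.52159186e+00, -1.72413499e-05,
        1.32068759e+00, -6.65993942e-02]), 'qd': array([-0.00079329,  0.00129335,  0.00043236,  0.0003506 , -0.00112224,
        0.00097182]), 'tau': array([ 1.10537909e-03, -5.43517327e+01, -3.61791551e+01, -7.44020576e-05,
        4.05786399e-03,  1.85339957e-05]), 'ee_pos': array([0.20534244, 0.50997689, 0.23070877]), 'eef_rot': array([ 0.69409396,  0.13411349,  0.69429407, -0.13491811]), 'contact_force': array([ 0.49547119,  0.28359328, -0.90900575]), 'torque': array([-0.00057389,  0.02207434, -0.01315199]), 'width': 0.08552843636668943}
scene {'vfov': 48.04401933095191, 'cx': 322.6534817388204, 'cy': 237.56408742558978, 'origin': array([1.11565898, 0.72212743, 1.19185096]), 'rotation': array([-0.1177336 ,  0.33198266,  0.88016601, -0.31817308])}
side {'vfov': 53.13900304636245, 'cx': 308.04878322252836, 'cy': 233.99850037639644, 'origin': array([ 0.04025843, -0.63373969,  1.08484976]), 'rotation': array([-0.3206002 ,  0.89454934, -0.28984938,  0.11394877])}
wrist {'vfov': 71.33952741931182, 'cx': 322.6370380998608, 'cy': 247.4647703351262, 'origin': array([0.13964158, 0.53708216, 0.37272642]), 'rotation': array([0.11798826, 0.82015493, 0.55420571, 0.07925077])}
```

View pics/a_scene.png

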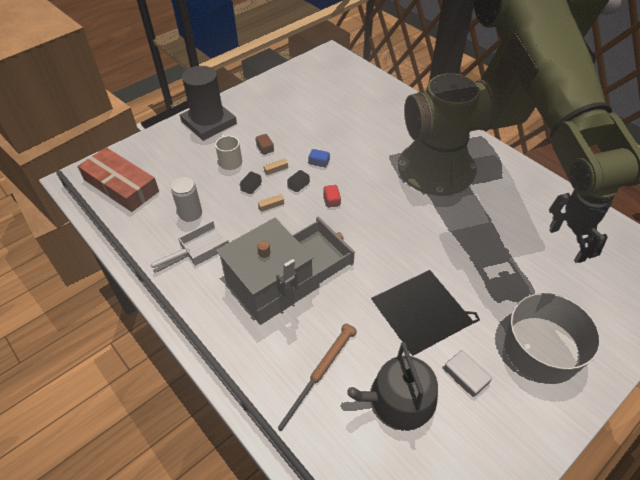

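View pics/a_side.png

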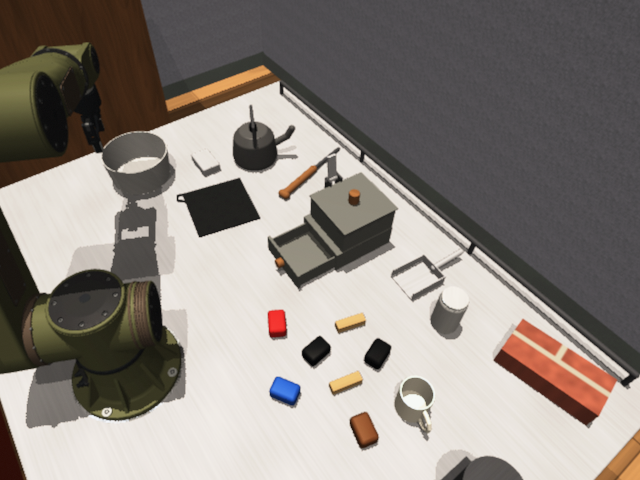

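View pics/a_wrist.png

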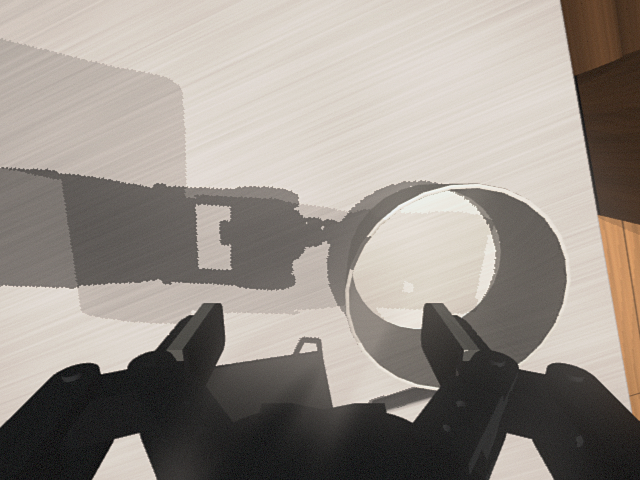

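The scene shows two black briquettes at about (251,183) and (298,181), and two kindling blocks at (276,166) and (271,202). The blue, red and brown blocks are decoys. The box is at (265,265), the pot holder at (425,310), and the clamp is raised at (290,270).

```bash
cat > h.py <<'E'
from workcell import arm
import numpy as np, cv2
from scipy.spatial.transform import Rotation as R
def Rq(q): return R.from_quat(np.roll(q,-1)).as_matrix()
def ray(c,px):
    f=240/np.tan(np.radians(c["vfov"])/2)
    d=np.array([(px[0]-c["cx"])/f,(px[1]-c["cy"])/f,1.])
    return c["origin"],Rq(c["rotation"])@d
def plane(c,px,z):
    o,d=ray(c,px); return o+d*(z-o[2])/d[2]
def proj(c,p):
    f=240/np.tan(np.radians(c["vfov"])/2)
    v=Rq(c["rotation"]).T@(np.asarray(p)-c["origin"])
    return np.array([c["cx"]+f*v[0]/v[2],c["cy"]+f*v[1]/v[2]])
def tri(c1,p1,c2,p2):
    o1,d1=ray(c1,p1);o2,d2=ray(c2,p2)
    s=np.linalg.lstsq(np.c_[d1,-d2],o2-o1,rcond=None)[0]
    a=o1+s[0]*d1;b=o2+s[1]*d2
    return (a+b)/2,np.linalg.norm(a-b)
def blobs(img,kind,amin=40,amax=4000):
    h=cv2.cvtColor(img,cv2.COLOR_RGB2HSV).astype(int); H,S,V=h[...,0],h[...,1],h[...,2]
    m={"black":V<45,"wood":(H>12)&(H<28)&(S>90)&(V>120),"knob":(H>3)&(H<18)&(S>110)&(V>60)}[kind]
    m=m.astype(np.uint8)*255
    n,l,st,ce=cv2.connectedComponentsWithStats(m)
    out=[]
    for i in range(1,n):
        if amin<st[i,4]<amax:
            cn=max(cv2.findContours((l==i).astype(np.uint8),0,1)[0],key=len)
            out.append((ce[i].round(1),st[i,4],cv2.minAreaRect(cn),cn[:,0,:]))
    return out
E
python3 - <<'E'
from h import *
cs={n:arm.camera(n) for n in("scene","side")}
import pickle; pickle.dump(cs,open("c0.pkl","wb"))
for n,c in cs.items():
    print(n)
    for k,z in(("black",.018),("wood",.012),("knob",.012)):
        for b in blobs(c["img"],k,40,8000):
            p=plane(c,b[0],z)
            print(k,b[0],b[1],p.round(3))
    im=cv2.resize(c["img"][:,:,::-1][150:350,150:470] if n=="scene" else c["img"][:,:,::-1][140:300,220:440],None,fx=2.5 if n=="scene" else 3.6,fy=2.5 if n=="scene" else 3.6,interpolation=2)
    cv2.imwrite(f"pics/b_{n}.png",im)
E
```

```text
scene
black [152.3  42.8] 597 [ 0.319 -1.241  0.018]
black [186.4  29.5] 567 [ 0.16  -1.237  0.018]
black [488.6  42.1] 4184 [-0.702 -0.34   0.018]
black [586.5  12.3] 737 [-1.21  -0.209  0.018]
black [166.  113.8] 193 [ 0.518 -0.8    0.018]
black [591.  110.8] 142 [-0.609  0.176  0.018]
black [555.2 128.1] 68 [-0.433  0.147  0.018]
black [613.1 138.8] 502 [-0.529  0.306  0.018]
black [580.1 175.6] 382 [-0.291  0.33   0.018]
black [634.3 180.3] 47 [-0.397  0.453  0.018]
black [584. 225.] 1273 [-0.118  0.45   0.018]
black [595.9 199.2] 138 [-0.236  0.418  0.018]
black [409.  379.1] 120 [0.609 0.441 0.018]
black [417.3 401.9] 52 [0.635 0.491 0.018]
black [378.8 408.9] 74 [0.712 0.445 0.018]
wood [30.6 24.6] 3171 [ 0.63  -1.723  0.012]
wood [247.4   5.3] 219 [-0.158 -1.244  0.012]
wood [269.7  36.5] 1123 [-0.072 -0.971  0.012]
wood [351.4   2.5] 50 [-0.519 -0.955  0.012]
wood [352.1  22.4] 429 [-0.404 -0.828  0.012]
wood [389.   19.7] 154 [-0.537 -0.739  0.012]
wood [334.8  18.6] 75 [-0.37  -0.9    0.012]
wood [376.7  30.6] 260 [-0.435 -0.711  0.012]
wood [412.5  32.5] 167 [-0.535 -0.60
[... 3890 characters left out ...]
 [ 2.1 59.4] 43 [0.115 1.548 0.012]
knob [219.4  91.2] 2310 [0.729 0.848 0.012]
knob [102.4 107.4] 94 [0.326 1.002 0.012]
knob [ 84.6 139.8] 92 [0.208 0.859 0.012]
knob [ 72.9 150. ] 117 [0.158 0.829 0.012]
knob [ 51.1 161.9] 77 [0.08  0.811 0.012]
knob [297.  182.3] 325 [0.683 0.268 0.012]
knob [353.8 196.2] 131 [0.792 0.116 0.012]
knob [279.6 261.7] 69 [0.461 0.04  0.012]
knob [538.6 336.9] 625 [ 0.855 -0.527  0.012]
knob [349.4 326.1] 110 [ 0.491 -0.228  0.012]
knob [551.2 379.5] 3900 [ 0.786 -0.614  0.012]
knob [588.9 369.8] 824 [ 0.88  -0.652  0.012]
knob [345.  386.9] 102 [ 0.383 -0.344  0.012]
knob [363.8 428.3] 570 [ 0.357 -0.44   0.012]
knob [624.5 462.6] 1145 [ 0.757 -0.817  0.012]
```

View pics/b_scene.png

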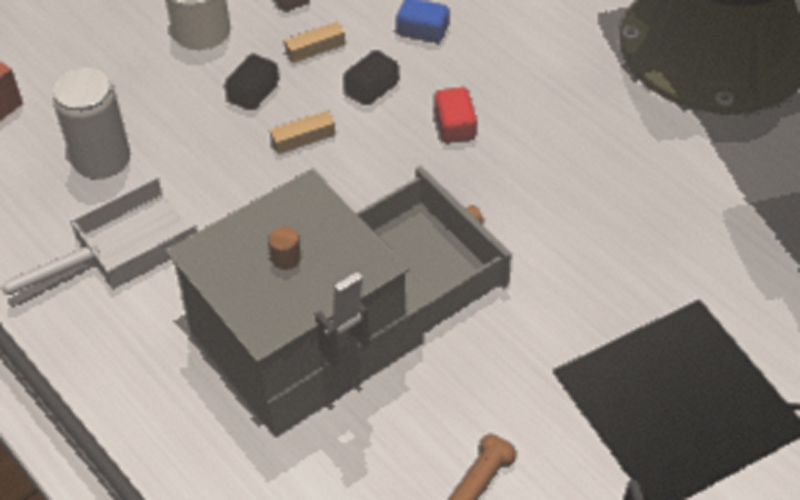

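View pics/b_side.png

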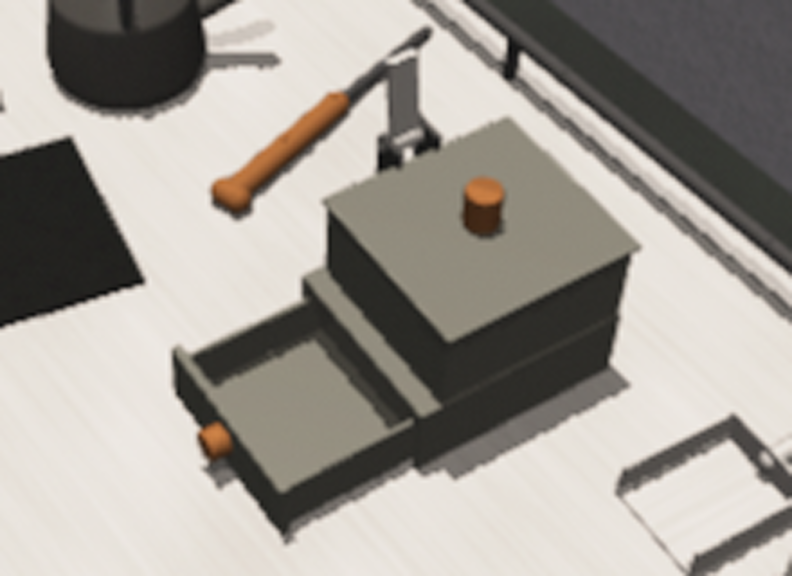

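Run:
```python
from h import *
import pickle
cs=pickle.load(open("c0.pkl","rb"));S,D=cs["scene"],cs["side"]
sc=[(275.2,218),(217.2,250.8),(254,294),(313.2,258)]
sd=[(344.4,235),(397.8,208.1),(361.1,172.8),(310.6,196.7)] # -x-y,+x-y,+x+y,-x+y
P=[]
for a,b in zip(sc,sd):
    p,e=tri(S,a,D,b);print("tri",p.round(4),round(e,4),plane(S,a,.145).round(4),plane(D,b,.145).round(4));P.append((plane(S,a,.145)+plane(D,b,.145))/2)
P=np.array(P);print("lid c",P.mean(0));x=(P[1]+P[2]-P[0]-P[3])/2;y=(P[2]+P[3]-P[0]-P[1])/2
print(x,np.linalg.norm(x),np.degrees(np.arctan2(x[1],x[0])),np.linalg.norm(y),np.degrees(np.arctan2(y[1],y[0]))-90)
print("knob", tri(S,(150+285/2.5,150+234/2.5),D,(220+484/3.6,140+188/3.6)))
# pot holder corners
def hold(c,name):
    h=c["img"].max(2); m=(h<(48)).astype(np.uint8)
    n,l,st,ce=cv2.connectedComponentsWithStats(m)
    pt=proj(c,[.427,.311,0]).astype(int); i=l[pt[1],pt[0]]; print(pt,i,st[i])
    cn=max(cv2.findContours((l==i).astype(np.uint8),0,1)[0],key=len)
    return cn
for n,c in cs.items():
    cn=hold(c,n); ap=cv2.approxPolyDP(cv2.convexHull(cn),6,True)[:,0]
    print(ap.tolist(),[plane(c,p,.006)[:2].round(3).tolist() for p in ap])
for n,c in cs.items():
    h=c["img"].max(2)
    for q in ([.38,-.235],[.495,-.327]):
        pt=proj(c,[*q,.018]).astype(int)
        m=np.zeros_like(h);r=16;m[pt[1]-r:pt[1]+r,pt[0]-r:pt[0]+r]=(h[pt[1]-r:pt[1]+r,pt[0]-r:pt[0]+r]<70)
        nn,l,st,ce=cv2.connectedComponentsWithStats(m);i=1+st[1:,4].argmax()
        print(n,q,ce[i],st[i,4],plane(c,ce[i],.018).round(4))
```

```text
tri [ 0.5932 -0.0674  0.1411] 0.0011 [ 0.5956 -0.0648  0.145 ] [ 0.5904 -0.0694  0.145 ]
tri [ 0.7693 -0.0773  0.1411] 0.0004 [ 0.7705 -0.0741  0.145 ] [ 0.7665 -0.0797  0.145 ]
tri [0.7778 0.0862 0.1408] 0.0016 [0.7786 0.0893 0.145 ] [0.7753 0.0826 0.145 ]
tri [0.6042 0.0956 0.138 ] 0.002 [0.6067 0.1003 0.145 ] [0.6008 0.0896 0.145 ]
lid c [0.68554256 0.00921823 0.145     ]
[ 0.17430047 -0.00939607  0.        ] 0.1745535471929599 -3.0856737365086944 0.16272198384173653 -3.3875067736802578
knob (array([0.68459144, 0.00886112, 0.17995871]), np.float64(0.0003601099216300262))
[419 303] 0 [     0      0    640    480 293967]
[[639, 0], [639, 479], [0, 479], [0, 0]] [[-1.507, -0.122], [0.408, 0.906], [1.409, 0.026], [0.645, -2.04]]
[220 210] 24 [ 177  179   82   58 2718]
[[258, 218], [199, 236], [177, 196], [239, 179]] [[0.502, 0.216], [0.325, 0.256], [0.346, 0.439], [0.542, 0.394]]
scene [0.38, -0.235] [297.76923077 181.95384615] 195 [ 0.3877 -0.232   0.018 ]
scene [0.495, -0.327] [250.40944882 182.71259843] 254 [ 0.4997 -0.3265  0.018 ]
side [0.38, -0.235] [315.67953668 350.87837838] 518 [ 0.3798 -0.2347  0.018 ]
side [0.495, -0.327] [377.17125984 353.68897638] 508 [ 0.4953 -0.327   0.018 ]
```

```bash
cat >> h.py <<'E'
def go(xyz,yaw=None,s=None):
    """print tool-axis shift (mm) and spin (deg) to TCP xyz with jaw axis (tool y) at yaw deg (mod 180)"""
    s=s or arm.sense(); M=Rq(s["eef_rot"]); d=np.asarray(xyz)-s["ee_pos"]
    cur=np.degrees(np.arctan2(M[1,1],M[0,1])); spin=0
    if yaw is not None:
        # tool x down: +spin about x turns yaw negative
        dy=(yaw-cur+90)%180-90; spin=-dy
    print("t",round(s["clock"],2),"pos",s["ee_pos"].round(4),"jawyaw",round(cur,2),"tilt",M[:,0].round(3),"w",round(s["width"],4),"q6",round(s["joint_pos"][5],2))
    M2=M@R.from_rotvec([np.radians(spin),0,0]).as_matrix()
    print("  shift before spin",(1e3*M.T@d).round(1),"after spin",(1e3*M2.T@d).round(1),"spin",round(spin,1))
E
python3 - <<'E'
from h import *
import pickle
cs=pickle.load(open("c0.pkl","rb"));S,D=cs["scene"],cs["side"]
print([plane(S,p,.006)[:2].round(3).tolist() for p in [(430,270),(372,299),(417,350),(478,318)]])
print(sum(plane(D,p,.006)[:2] for p in [(258,218),(199,236),(183,197),(239,179)])/4)
yaw=np.radians(-3.2);bc=np.array([.6855,.009,0])
go([.6855,.009,.25],-3.2)
go([.6855,.009,.25],86.8)
E
```

```text
[[0.328, 0.259], [0.512, 0.222], [0.533, 0.399], [0.35, 0.441]]
[0.43220042 0.32257916]
t 0.25 pos [0.2054 0.5101 0.231 ] jawyaw 68.07 tilt [-0. -0. -1.] w 0.0857 q6 -0.07
  shift before spin [ -18.8 -285.5  632.5] after spin [-18.8 507.3 473.5] spin 71.3
t 0.25 pos [0.2054 0.5101 0.231 ] jawyaw 68.07 tilt [-0. -0. -1.] w 0.0857 q6 -0.07
  shift before spin [ -18.8 -285.5  632.5] after spin [ -18.8 -473.5  507.3] spin -18.7
```

>>> servo_tool(commands=[1,-10,0,0,10,1,-10,0,0,10,1,-10,0,0,10,1,-10,0,0,10,1,-10,0,0,10])

```text
clock: 0.88
ee_pos: [0.2054, 0.5101, 0.2815]
eef_rot: [0.571, 0.417, 0.571, -0.417]
contact_force: [0.0, 0.4, -0.1]
width: 0.0854
```

>>> servo_tool(commands=[1,0,0,0,10,1,0,0,0,10,1,0,0,0,1.3])

```text
clock: 1.25
ee_pos: [0.2054, 0.5101, 0.2812]
eef_rot: [-0.486, -0.514, -0.486, 0.514]
contact_force: [-0.3, -1.5, -0.4]
width: 0.0856
```

>>> servo_tool(commands=[1,0,42,39,0,1,0,42,39,0,1,0,42,39,0,1,0,42,39,0,1,0,42,39,0])

```text
clock: 1.88
ee_pos: [0.4051, 0.3021, 0.2814]
eef_rot: [0.487, 0.513, 0.487, -0.513]
contact_force: [1.4, 0.6, -0.5]
width: 0.0856
```

>>> servo_tool(commands=[1,0,42,39,0,1,0,42,39,0,1,0,42,39,0,1,0,42,39,0,1,0,42,39,0])

```text
clock: 2.5
ee_pos: [0.6039, 0.0956, 0.2813]
eef_rot: [0.487, 0.513, 0.487, -0.513]
contact_force: [0.8, 0.0, 0.6]
width: 0.0855
```

Run:
```python
from h import *
go([.6855,.009,.25],-3.2)
go([.6855,.009,.150],-3.2)
```

```text
t 2.5 pos [0.6039 0.0956 0.2813] jawyaw -3.01 tilt [ 0.  0. -1.] w 0.0855 q6 0.15
  shift before spin [31.3 86.1 82.2] after spin [31.3 86.3 81.9] spin 0.2
t 2.5 pos [0.6039 0.0956 0.2813] jawyaw -3.01 tilt [ 0.  0. -1.] w 0.0855 q6 0.15
  shift before spin [131.3  86.1  82.2] after spin [131.3  86.3  81.9] spin 0.2
```

>>> servo_tool(commands=[1,0,43,41,0,1,0,43,41,0,1,30,0,0,0,1,0,0,0,0])

```text
clock: 3.0
ee_pos: [0.6833, 0.0101, 0.2484]
eef_rot: [-0.485, -0.512, -0.488, 0.515]
contact_force: [-0.6, -0.1, 0.3]
width: 0.0852
```

Run:
```python
from h import *
c=arm.camera("wrist");go([.685,.009,.150],-3.2)
cv2.imwrite("pics/c.png",c["img"][:,:,::-1])
s=arm.sense()
M=Rq(s["eef_rot"]);print(M.T@(c["origin"]-s["ee_pos"]), M.T@Rq(c["rotation"]))
for b in blobs(c["img"],"knob",200,20000): print(b[0],b[1],b[2],plane(c,b[0],.179))
print(proj(c,[.685,.009,.179]))
```

```text
t 3.05 pos [0.6836 0.0106 0.2507] jawyaw -3.1 tilt [-0.002  0.    -1.   ] w 0.0856 q6 0.02
  shift before spin [100.7   1.7   1.5] after spin [100.7   1.7   1.5] spin 0.1
[-0.13964349  0.00054917 -0.07108052] [[ 2.11949569e-03 -2.80645557e-01  9.59809137e-01]
 [ 9.99997731e-01  7.98230392e-04 -1.97484165e-03]
 [-2.11918288e-04  9.59811145e-01  2.80646612e-01]]
[598.2 172.2] 8636 ((597.5675659179688, 181.0946044921875), (26.468236923217773, 370.8841247558594), 9.462322235107422) [0.85613805 0.05917651 0.179     ]
[319.  252.4] 354 ((320.643798828125, 252.383544921875), (22.179838180541992, 35.421531677246094), 24.443954467773438) [0.68149875 0.01661076 0.179     ]
[127.6 453.9] 304 ((129.00538635253906, 453.364501953125), (44.40230941772461, 14.261470794677734), 8.61564826965332) [ 0.51773425 -0.14499222  0.179     ]
[543.5 471.2] 222 ((545.0, 467.5), (16.0, 23.0), 0.0) [ 0.85377584 -0.17947374  0.179     ]
[324.88382572 263.01629199]
```

View pics/c.png

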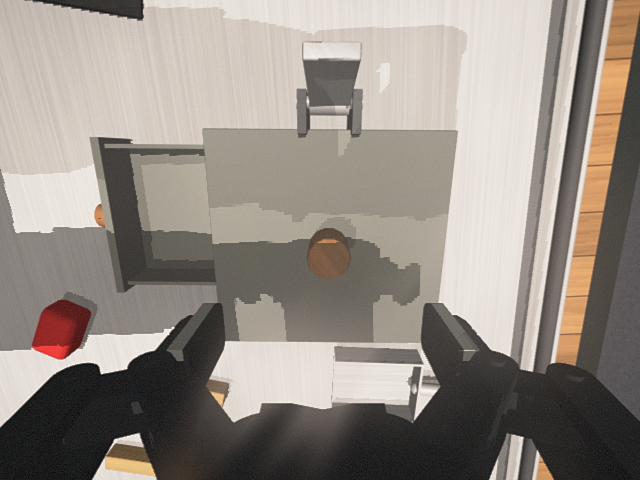

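Run:
```python
from h import *
c=arm.camera("wrist")
for px,z in [((203.5,128.5),.145),((457.5,131),.145),((226,342),.145),((329,258),.179)]: print(plane(c,px,z).round(4))
r,g,b=[c["img"][...,i].astype(int) for i in range(3)]
m=((r-b>25)&(r<200)).astype(np.uint8); m[:200]=0;m[300:]=0;m[:,:290]=0;m[:,370:]=0
ys,xs=np.nonzero(m);print(xs.min(),xs.max(),ys.min(),ys.max())
go([.687,.009,.150],-3.2)
```

```text
[0.6054 0.1008 0.145 ]
[0.7828 0.0896 0.145 ]
[ 0.5983 -0.0686  0.145 ]
[0.6884 0.0121 0.179 ]
306 349 228 278
t 3.1 pos [0.6839 0.0109 0.2522] jawyaw -3.1 tilt [ 0. -0. -1.] w 0.0853 q6 0.02
  shift before spin [102.2   3.2   1.7] after spin [102.2   3.2   1.7] spin 0.1
```

>>> servo_tool(commands=[1,35,4.5,0,0,1,35,0,0,0,1,25,0,0,0,1,7,0,0,0,1,0,0,0,0])

```text
clock: 3.72
ee_pos: [0.6888, 0.0105, 0.1508]
eef_rot: [0.486, 0.514, 0.486, -0.513]
contact_force: [0.0, 0.1, 0.6]
width: 0.0854
```

>>> servo_tool(commands=[-1,0,0,0,0,-1,0,0,0,0,-1,0,0,0,0,-1,0,0,0,0,-1,0,0,0,0], force=50)

```text
clock: 4.35
ee_pos: [0.6887, 0.0101, 0.1499]
eef_rot: [0.486, 0.514, 0.486, -0.514]
contact_force: [-0.5, -0.4, 5.3]
width: 0.0287
```

Run:
```python
from h import *
go([.6885,.0105,.150],-3.2);print(arm.sense()["contact_force"])
c=arm.camera("wrist")
cv2.imwrite("pics/d.png",c["img"][:,:,::-1])
```

```text
t 4.35 pos [0.6887 0.0101 0.1499] jawyaw -3.23 tilt [ 0.001 -0.    -1.   ] w 0.0287 q6 0.02
  shift before spin [-0.1 -0.2 -0.3] after spin [-0.1 -0.2 -0.3] spin -0.0
[-0.4606049  -0.38574126  5.27732292]
```

View pics/d.png

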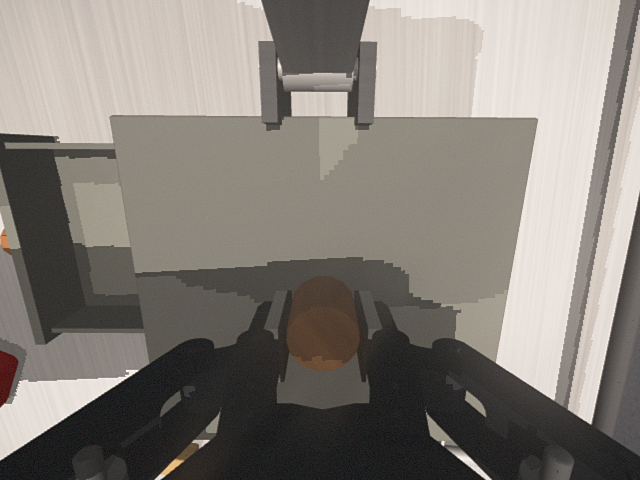

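>>> servo_tool(commands=[-1,-15,0,0,0,-1,-25,0,0,0,-1,-40,0,0,0,-1,-40,0,0,0,-1,-15,0,0,0], force=80)

```text
clock: 5.03
ee_pos: [0.6888, 0.0101, 0.2873]
eef_rot: [0.487, 0.515, 0.485, -0.513]
contact_force: [0.0, -0.0, -2.8]
width: 0.0282
```

Run:
```python
from h import *
go([.431,.326,.15],-3.2)
c=arm.camera("side")
cv2.imwrite("pics/e.png",c["img"][:,:,::-1])
```

```text
t 5.03 pos [0.6888 0.0101 0.2873] jawyaw -3.23 tilt [ 0.004 -0.    -1.   ] w 0.0282 q6 0.02
  shift before spin [ 136.3 -275.7 -300.8] after spin [ 136.3 -275.6 -301. ] spin -0.0
```

View pics/e.png

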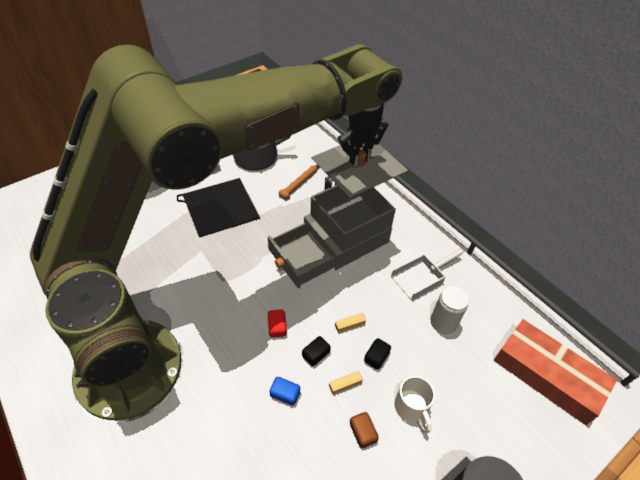

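>>> servo_tool(commands=[-1,0,-34.5,-37.6,0,-1,0,-34.5,-37.6,0,-1,0,-34.5,-37.6,0,-1,0,-34.5,-37.6,0,-1,0,-34.5,-37.6,0])

```text
clock: 5.7
ee_pos: [0.5253, 0.2085, 0.2826]
eef_rot: [-0.485, -0.513, -0.486, 0.515]
contact_force: [1.8, -0.1, -2.2]
width: 0.0277
```

>>> servo_tool(commands=[-1,10,-34.5,-37.6,0,-1,20,-34.5,-37.6,0,-1,40,-34.5,-37.6,0,-1,50,0,0,0,-1,50,0,0,0])

```text
clock: 6.32
ee_pos: [0.4298, 0.3246, 0.1131]
eef_rot: [-0.486, -0.513, -0.486, 0.514]
contact_force: [1.3, 1.6, -1.3]
width: 0.028
```

>>> servo_tool(commands=[-1,50,0,0,0,-1,20,0,0,0,-1,0,0,0,0])

```text
clock: 6.7
ee_pos: [0.4297, 0.3237, 0.0434]
eef_rot: [-0.485, -0.512, -0.486, 0.516]
contact_force: [0.3, 0.2, -1.5]
width: 0.0282
```

Run:
```python
from h import *
go([.431,.326,.023],-3.2);print(arm.sense()["contact_force"])
```

```text
t 6.7 pos [0.4297 0.3237 0.0434] jawyaw -3.23 tilt [-0.004 -0.003 -1.   ] w 0.0282 q6 0.63
  shift before spin [20.4  1.2 -2.4] after spin [20.4  1.2 -2.4] spin -0.0
[ 0.34551433  0.1807969  -1.54269474]
```

>>> servo_tool(commands=[-1,14,0,0,0,-1,3,0,0,0,-1,2,0,0,0,-1,1,0,0,0,-1,0,0,0,0])

```text
clock: 7.32
ee_pos: [0.4312, 0.3247, 0.026]
eef_rot: [0.486, 0.514, 0.486, -0.514]
contact_force: [-0.1, 0.4, -1.6]
width: 0.0282
```

Run:
```python
from h import *
go([.431,.326,.023],-3.2);print(arm.sense()["contact_force"])
c=arm.camera("scene")
cv2.imwrite("pics/f.png",c["img"][:,:,::-1])
```

```text
t 7.33 pos [0.4312 0.3247 0.026 ] jawyaw -3.23 tilt [ 0.  0. -1.] w 0.0282 q6 0.63
  shift before spin [ 3.  -0.2 -1.3] after spin [ 3.  -0.2 -1.3] spin -0.0
[-0.09379308  0.37043111 -1.58598889]
```

View pics/f.png

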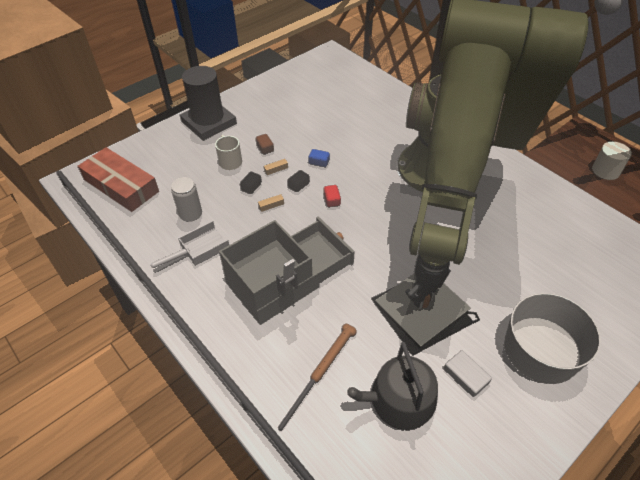

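The lid is held just above the pot holder at about (425,305). The next move lowers it the last few millimetres.

>>> servo_tool(commands=[-1,1.5,0,0,0,-1,1,0,0,0,-1,1,0,0,0,-1,0,0,0,0])

```text
clock: 7.88
ee_pos: [0.4311, 0.3246, 0.023]
eef_rot: [-0.486, -0.514, -0.486, 0.514]
contact_force: [-5.6, -3.3, 11.1]
width: 0.028
```

Run:
```python
from h import *
go([.431,.326,.023],-3.2);print(arm.sense()["contact_force"])
```

```text
t 7.88 pos [0.4311 0.3246 0.023 ] jawyaw -3.23 tilt [ 0. -0. -1.] w 0.028 q6 0.63
  shift before spin [ 0.  -0.1 -1.4] after spin [ 0.  -0.1 -1.4] spin -0.0
[-5.60065385 -3.26446535 11.1139312 ]
```

>>> servo_tool(commands=[1,-0.5,0,0,0,1,0,0,0,0,1,0,0,0,0,1,-5,0,0,0,1,-40,0,0,0])

```text
clock: 8.5
ee_pos: [0.43, 0.3239, 0.0665]
eef_rot: [-0.485, -0.512, -0.486, 0.516]
contact_force: [0.1, 0.6, 0.1]
width: 0.0853
```

>>> servo_tool(commands=[1,-60,0,0,0,1,-60,0,0,0,1,-20,0,0,0,1,0,0,0,0,1,0,0,0,0])

```text
clock: 9.12
ee_pos: [0.4306, 0.3243, 0.2064]
eef_rot: [-0.486, -0.513, -0.486, 0.515]
contact_force: [-0.5, 0.4, -0.7]
width: 0.0854
```

Run:
```python
from h import *
c=arm.camera("wrist");d=arm.camera("side");s=arm.camera("scene")
cv2.imwrite("pics/g.png",c["img"][:,:,::-1]);cv2.imwrite("pics/g2.png",d["img"][:,:,::-1])
import pickle;pickle.dump(dict(scene=s,side=d),open("c1.pkl","wb"))
go([.431,.326,.1],-3.2)
for px,z in [((329,258),.179)]: print(plane(c,px,z).round(4))
```

```text
t 9.28 pos [0.4308 0.3244 0.2065] jawyaw -3.24 tilt [-0.002 -0.001 -1.   ] w 0.0852 q6 0.63
  shift before spin [106.5   0.3  -1.7] after spin [106.5   0.3  -1.7] spin -0.0
[0.4354 0.3403 0.179 ]
```

View pics/g.png

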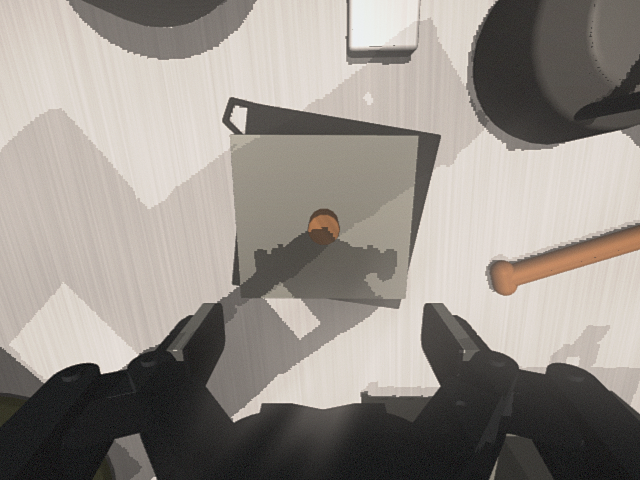

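View pics/g2.png

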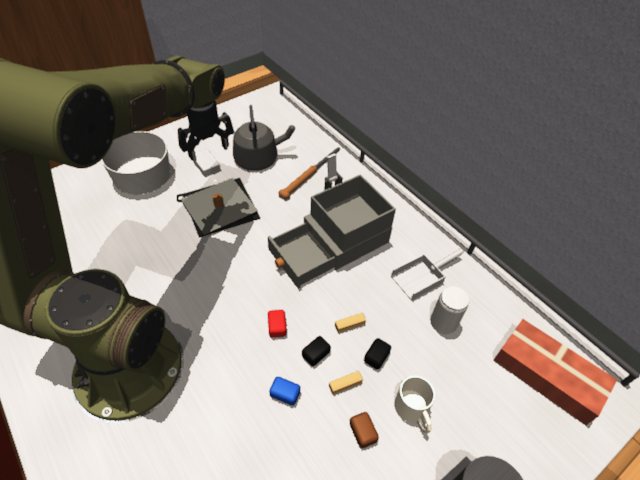

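>>> servo_tool(commands=[1,-10,0,59,0,1,-10,0,59,0,1,-10,0,59,0,1,-10,0,59,0,1,-10,0,59,0])

```text
clock: 9.9
ee_pos: [0.4139, 0.0284, 0.2576]
eef_rot: [-0.486, -0.514, -0.486, 0.514]
contact_force: [0.9, 0.1, -0.1]
width: 0.0855
```

>>> servo_tool(commands=[1,0,0,59,0,1,0,0,59,0,1,0,0,59,0,1,0,0,59,0,1,0,0,59,0])

```text
clock: 10.52
ee_pos: [0.3972, -0.2664, 0.2572]
eef_rot: [-0.485, -0.514, -0.486, 0.514]
contact_force: [1.5, 0.7, 0.4]
width: 0.0853
```

>>> servo_tool(commands=[1,0,-15,59,0,1,0,0,0,0,1,0,0,0,0])

```text
clock: 10.9
ee_pos: [0.3794, -0.3222, 0.2571]
eef_rot: [0.485, 0.514, 0.486, -0.514]
contact_force: [-0.1, 0.4, 0.2]
width: 0.0857
```

Run:
```python
from h import *
c=arm.camera("wrist")
cv2.imwrite("pics/i.png",c["img"][:,:,::-1])
import pickle;pickle.dump(c,open("w.pkl","wb"))
go([.383,-.234,.1],0)
```

```text
t 10.95 pos [ 0.3797 -0.3218  0.2573] jawyaw -3.2 tilt [-0.     0.001 -1.   ] w 0.0857 q6 -0.72
  shift before spin [157.4  -1.5 -87.7] after spin [157.4   3.4 -87.7] spin -3.2
```

View pics/i.png

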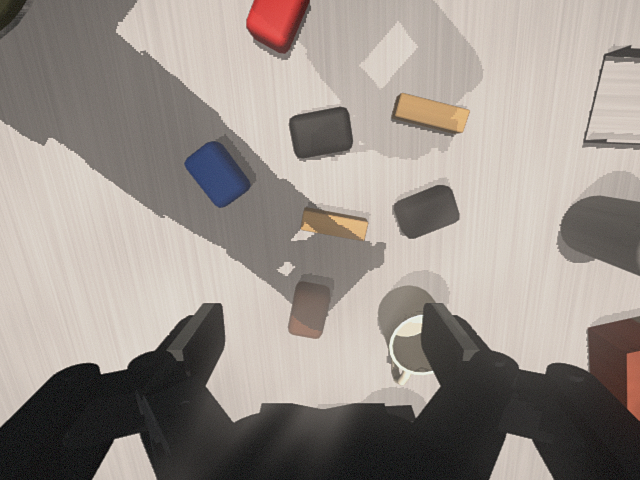

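```bash
cat >> h.py <<'E'
def meas(c,px,kind,z,r=60):
    h=cv2.cvtColor(c["img"],cv2.COLOR_RGB2HSV).astype(int)
    H,Sa,V=h[...,0],h[...,1],h[...,2]
    m=(V<85)&(Sa<90) if kind=="black" else (H>8)&(H<28)&(Sa>75)
    w=np.zeros(m.shape,np.uint8);y,x=int(px[1]),int(px[0])
    sl=np.s_[max(0,y-r):y+r,max(0,x-r):x+r];w[sl]=m[sl]
    w=cv2.morphologyEx(w,cv2.MORPH_OPEN,np.ones((3,3)))
    n,l,st,ce=cv2.connectedComponentsWithStats(w);i=1+st[1:,4].argmax()
    cn=max(cv2.findContours((l==i).astype(np.uint8),0,1)[0],key=len)[:,0]
    P=np.array([plane(c,p,z)[:2] for p in cn])
    (cx,cy),(a,b),ang=cv2.minAreaRect((P*1e4).astype(np.float32))
    if a<b: a,b,ang=b,a,ang+90
    ang=(ang+90)%180-90
    print(kind,"c",round(cx/1e4,4),round(cy/1e4,4),"LxW mm",round(a/10,1),round(b/10,1),"long yaw",round(ang,1))
    return l==i
E
python3 - <<'E'
from h import *
import pickle;c=pickle.load(open("w.pkl","rb"))
v=c["img"].copy()
for px,k,z in [((321,132),"black",.03),((426,211),"black",.03),((430,113),"wood",.024),((335,224),"wood",.024)]:
    m=meas(c,px,k,z);v[m]=(0,255,0)
cv2.imwrite("pics/j.png",v[:,:,::-1])
E
```

```text
black c 0.3831 -0.2334 LxW mm 62.2 43.2 long yaw 7.0
black c 0.502 -0.3025 LxW mm 36.0 11.9 long yaw 20.0
wood c 0.4998 -0.22 LxW mm 75.7 23.6 long yaw -16.2
wood c 0.3925 -0.3336 LxW mm 74.6 24.6 long yaw -13.4
```

View pics/j.png

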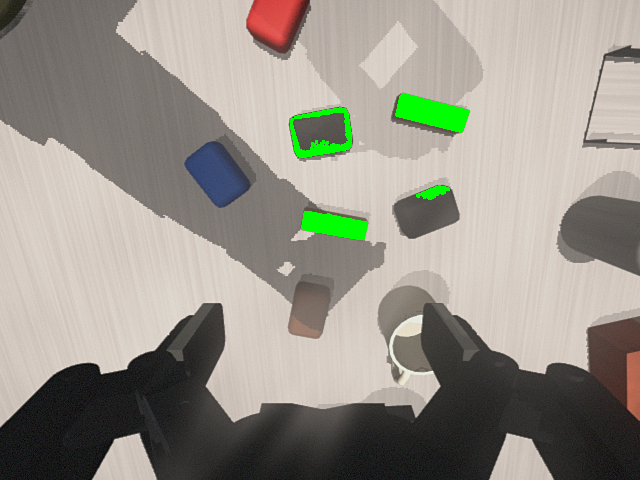

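>>> servo_tool(commands=[1,15,0,0,10,1,15,0,0,10,1,15,0,0,10,1,15,0,0,10,1,15,0,0,10])

```text
clock: 11.58
ee_pos: [0.3801, -0.3213, 0.1824]
eef_rot: [0.222, 0.671, 0.222, -0.671]
contact_force: [-0.2, 0.1, -0.1]
width: 0.0855
```

>>> servo_tool(commands=[1,15,0,0,10,1,15,0,0,10,1,15,0,0,10])

```text
clock: 11.95
ee_pos: [0.3801, -0.3213, 0.1374]
eef_rot: [0.041, 0.706, 0.04, -0.706]
contact_force: [0.1, -0.1, -0.4]
width: 0.0854
```

Run:
```python
from h import *
go([.3832,-.2335,.010],-83)
```

```text
t 11.95 pos [ 0.3801 -0.3213  0.1374] jawyaw -83.44 tilt [ 0. -0. -1.] w 0.0854 q6 0.68
  shift before spin [127.4 -86.9 -13. ] after spin [127.4 -86.8 -13.7] spin -0.4
```

>>> servo_tool(commands=[1,20,-43.5,-6.5,0,1,30,-43.5,-6.5,0,1,40,0,0,0,1,30,0,0,0,1,7,0,0,0])

```text
clock: 12.58
ee_pos: [0.3819, -0.2331, 0.0096]
eef_rot: [-0.042, -0.705, -0.043, 0.707]
contact_force: [-0.4, -0.4, 1.8]
width: 0.0855
```

Run:
```python
from h import *
go([.3832,-.2335,.010],-83)
c=arm.camera("wrist")
cv2.imwrite("pics/k.png",c["img"][:,:,::-1])
```

```text
t 12.57 pos [ 0.3819 -0.2331  0.0096] jawyaw -83.13 tilt [-0.002  0.002 -1.   ] w 0.0855 q6 0.82
  shift before spin [-0.4  0.5 -1.3] after spin [-0.4  0.5 -1.3] spin -0.1
```

View pics/k.png

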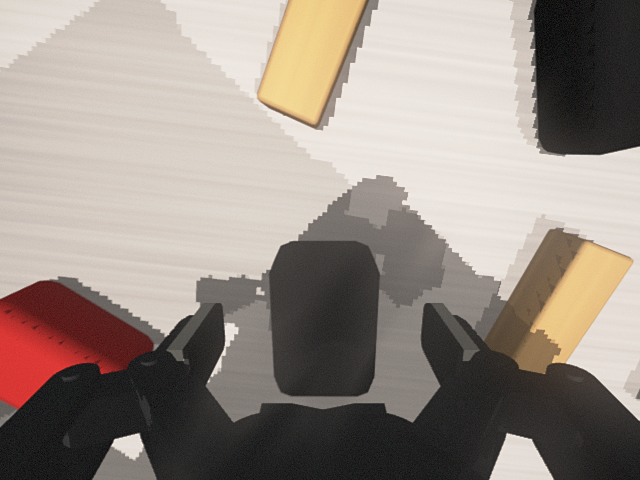

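The briquette sits centred between the pads at (325,318), so I'm closing on it.

>>> servo_tool(commands=[-1,0,0,-1,0,-1,0,0,0,0,-1,0,0,0,0,-1,0,0,0,0], force=60)

```text
clock: 13.12
ee_pos: [0.3837, -0.2348, 0.0119]
eef_rot: [0.042, 0.706, 0.041, -0.705]
contact_force: [-0.9, 2.6, 9.9]
width: 0.043
```

>>> servo_tool(commands=[-1,-30,0,0,0,-1,-50,0,0,0,-1,-60,0,0,0,-1,-60,0,0,0,-1,-20,0,0,0])

```text
clock: 13.75
ee_pos: [0.3837, -0.2349, 0.2348]
eef_rot: [0.043, 0.708, 0.04, -0.704]
contact_force: [-0.2, -0.0, -1.9]
width: 0.043
```

Run:
```python
from h import *
y=np.radians(-3.4);b=np.array([.6885,.0105]);u=np.array([np.cos(y),np.sin(y)])
print(b-.04*u,b+.04*u)
go([*(b-.04*u),.22],-93.4)
```

```text
[0.64857041 0.01287225] [0.72842959 0.00812775]
t 13.75 pos [ 0.3837 -0.2349  0.2348] jawyaw -83.24 tilt [ 0.005 -0.004 -1.   ] w 0.043 q6 0.82
  shift before spin [  15.2 -214.9 -292.2] after spin [  15.2 -263.1 -249.7] spin 10.2
```

>>> servo_tool(commands=[-1,0,0,0,10.2,-1,0,-37.6,-35.7,0,-1,0,-37.6,-35.7,0,-1,0,-37.6,-35.7,0,-1,0,-37.6,-35.7,0])

```text
clock: 14.38
ee_pos: [0.5356, -0.0916, 0.2312]
eef_rot: [-0.021, 0.707, -0.021, -0.707]
contact_force: [-1.0, -0.8, -1.9]
width: 0.0427
```

>>> servo_tool(commands=[-1,0,-37.6,-35.7,0,-1,0,-37.6,-35.7,0,-1,0,-37.6,-35.7,0,-1,0,0,0,0])

```text
clock: 14.88
ee_pos: [0.6493, 0.0157, 0.2298]
eef_rot: [0.02, -0.706, 0.02, 0.707]
contact_force: [-0.4, -1.5, -1.5]
width: 0.0426
```

Run:
```python
from h import *
go([.6486,.0129,.100],-93.4)
c=arm.camera("wrist")
cv2.imwrite("pics/l.png",c["img"][:,:,::-1])
import pickle;pickle.dump(c,open("w2.pkl","wb"))
```

```text
t 14.88 pos [0.6493 0.0157 0.2298] jawyaw -93.27 tilt [-0.001  0.    -1.   ] w 0.0426 q6 1.6
  shift before spin [129.8   2.9   0.4] after spin [129.8   2.9   0.4] spin 0.1
```

View pics/l.png

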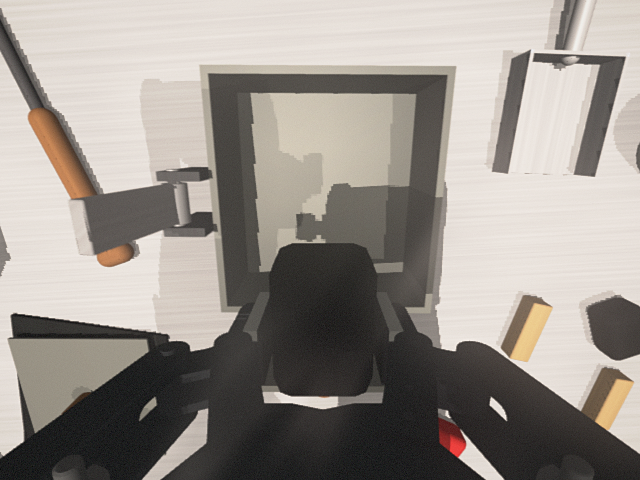

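Run:
```python
from h import *
import pickle;c=pickle.load(open("w2.pkl","rb"))
P=np.array([plane(c,p,.141)[:2] for p in [(200.5,66.5),(457,67),(433.5,311),(222,311)]]);print(P,P.mean(0))
for i in range(4): d=P[(i+1)%4]-P[i];print(np.linalg.norm(d),np.degrees(np.arctan2(d[1],d[0])))
```

```text
[[ 0.77478195  0.08479678]
 [ 0.76548142 -0.07409813]
 [ 0.59864182 -0.06559835]
 [ 0.6077394   0.09507333]] [0.68666115 0.01004341]
0.15916687040884936 -93.34984737133823
0.1670559755128325 177.0835395507574
0.16092902968333142 86.75924876130226
0.16735836088607553 -3.5204300171897263
```

>>> servo_tool(commands=[-1,20,3,2.5,0,-1,40,0,0,0,-1,45,0,0,0,-1,30,0,0,0,-1,9,0,0,0])

```text
clock: 15.55
ee_pos: [0.6445, 0.0095, 0.0856]
eef_rot: [0.022, -0.706, 0.022, 0.708]
contact_force: [-0.3, 0.5, -0.8]
width: 0.0428
```

>>> servo_tool(commands=[0.45,0,0,0,0,0.45,0,0,0,0,0.45,0,0,0,0,0.45,-60,0,0,0,0.45,-60,0,0,0])

```text
clock: 16.18
ee_pos: [0.6454, 0.0105, 0.2087]
eef_rot: [0.021, -0.707, 0.021, 0.707]
contact_force: [0.7, -0.5, -0.8]
width: 0.0617
```

Run:
```python
from h import *
c=arm.camera("wrist")
cv2.imwrite("pics/m.png",c["img"][:,:,::-1])
d=arm.camera("scene");cv2.imwrite("pics/m2.png",d["img"][:,:,::-1])
go([.497,-.326,.014],-72)
go([.497,-.326,.014],108)
```

```text
t 16.27 pos [0.6479 0.0104 0.2151] jawyaw -93.42 tilt [ 0.012 -0.001 -1.   ] w 0.0619 q6 1.59
  shift before spin [199.4 344.9 133. ] after spin [199.4 272.5 249.7] spin -21.4
t 16.27 pos [0.6479 0.0104 0.2151] jawyaw -93.42 tilt [ 0.012 -0.001 -1.   ] w 0.0619 q6 1.59
  shift before spin [199.4 344.9 133. ] after spin [199.4 272.5 249.7] spin -21.4
```

View pics/m.png

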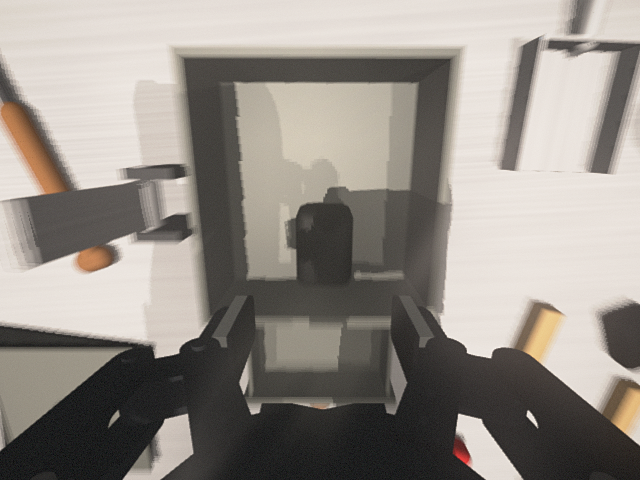

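View pics/m2.png

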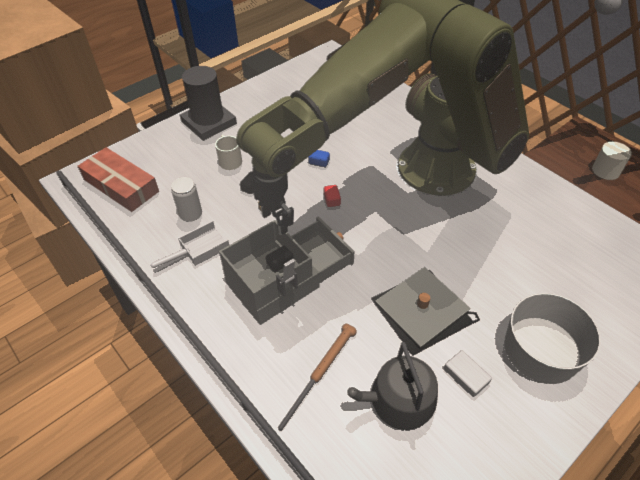

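>>> servo_tool(commands=[1,0,0,0,-10.5,1,0,0,0,-10.5,1,0,39,35.7,0,1,0,39,35.7,0,1,0,39,35.7,0])

```text
clock: 16.9
ee_pos: [0.5782, -0.1347, 0.2073]
eef_rot: [0.108, 0.699, 0.108, -0.698]
contact_force: [0.2, -0.0, 0.3]
width: 0.0857
```

>>> servo_tool(commands=[1,0,39,35.7,0,1,0,39,35.7,0,1,0,39,35.7,0,1,0,0,0,0,1,0,0,0,0])

```text
clock: 17.52
ee_pos: [0.5123, -0.277, 0.207]
eef_rot: [0.108, 0.699, 0.108, -0.699]
contact_force: [0.1, 0.2, 0.2]
width: 0.0857
```

```bash
sed -i 's/(V<85)&(Sa<90)/(V<105)\&(Sa<95)/' h.py
python3 - <<'E'
from h import *
c=arm.camera("wrist")
cv2.imwrite("pics/n.png",c["img"][:,:,::-1])
import pickle;pickle.dump(c,open("w.pkl","wb"))
go([.497,-.326,.014],-72)
print(proj(c,[.497,-.326,.03]),proj(c,[.4998,-.22,.024]),proj(c,[.3925,-.3336,.024]))
meas(c,proj(c,[.497,-.326,.03]),"black",.03)
E
```

```text
t 17.57 pos [ 0.5125 -0.2765  0.207 ] jawyaw -72.39 tilt [ 0. -0. -1.] w 0.0852 q6 0.71
  shift before spin [193.   42.4  29.8] after spin [193.   42.2  30.1] spin -0.4
[364.66564286 255.38809986] [263.81452242 220.12546984] [338.71796723 341.87187336]
black c 0.5011 -0.3233 LxW mm 66.9 44.8 long yaw 18.5
```

View pics/n.png

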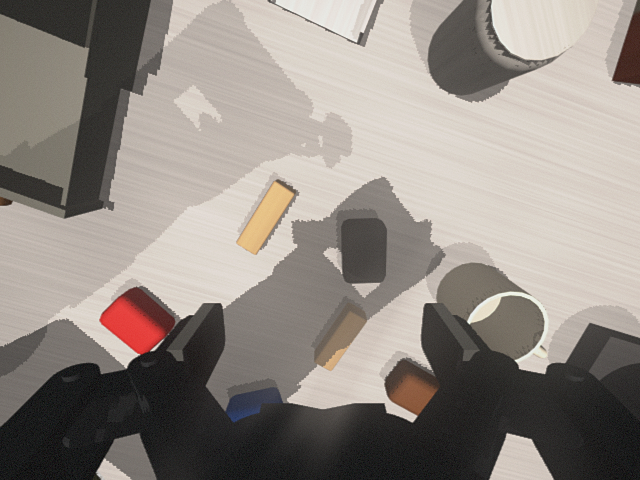

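Run:
```python
from h import *
go([.499,-.3245,.014],-72)
```

```text
t 17.57 pos [ 0.5125 -0.2765  0.207 ] jawyaw -72.39 tilt [ 0. -0. -1.] w 0.0852 q6 0.71
  shift before spin [193.   41.6  27.5] after spin [193.   41.4  27.8] spin -0.4
```

>>> servo_tool(commands=[0.7,30,41.5,27.5,0,0.7,50,0,0,0,0.7,50,0,0,0,0.7,45,0,0,0,0.7,17,0,0,0])

```text
clock: 18.2
ee_pos: [0.4982, -0.3235, 0.0125]
eef_rot: [-0.108, -0.698, -0.109, 0.7]
contact_force: [-0.5, 0.0, 0.9]
width: 0.0727
```

>>> servo_tool(commands=[-1,0,0,0,0,-1,0,0,0,0,-1,0,0,0,0,-1,0,0,0,0])

```text
clock: 18.7
ee_pos: [0.4994, -0.3256, 0.0168]
eef_rot: [0.109, 0.7, 0.107, -0.698]
contact_force: [0.2, 0.6, 7.6]
width: 0.043
```

>>> servo_tool(commands=[-1,-30,0,0,0,-1,-50,0,0,0,-1,-60,0,0,0,-1,-60,0,0,0,-1,-20,0,0,0])

```text
clock: 19.32
ee_pos: [0.499, -0.3256, 0.24]
eef_rot: [0.11, 0.701, 0.106, -0.697]
contact_force: [0.0, -1.2, -1.9]
width: 0.043
```

Run:
```python
from h import *
go([.727,.0077,.22],-93.3)
```

```text
t 19.32 pos [ 0.499  -0.3256  0.24  ] jawyaw -72.43 tilt [ 0.006 -0.004 -1.   ] w 0.043 q6 0.62
  shift before spin [  19.9 -249.1 -317.8] after spin [  19.9 -345.9 -208.3] spin 20.9
```

>>> servo_tool(commands=[-1,0,0,0,10.4,-1,0,0,0,10.4,-1,0,-43.2,-26,0,-1,0,-43.2,-26,0,-1,0,-43.2,-26,0])

```text
clock: 19.95
ee_pos: [0.5843, -0.1989, 0.2358]
eef_rot: [-0.02, 0.707, -0.02, -0.706]
contact_force: [-0.3, -0.8, -0.9]
width: 0.0428
```

>>> servo_tool(commands=[-1,0,-43.2,-26,0,-1,0,-43.2,-26,0,-1,0,-43.2,-26,0,-1,0,-43.2,-26,0,-1,0,-43.2,-26,0])

```text
clock: 20.58
ee_pos: [0.7262, 0.0096, 0.2358]
eef_rot: [-0.02, 0.707, -0.02, -0.706]
contact_force: [0.0, 0.2, -0.6]
width: 0.0432
```

Run:
```python
from h import *
c=arm.camera("wrist")
cv2.imwrite("pics/o.png",c["img"][:,:,::-1])
go([.727,.0077,.09],-93.3)
```

```text
t 20.62 pos [0.7278 0.0152 0.2347] jawyaw -93.0 tilt [ 0.001  0.001 -1.   ] w 0.0427 q6 1.59
  shift before spin [144.7   7.8   0.5] after spin [144.7   7.8   0.4] spin 0.3
```

View pics/o.png

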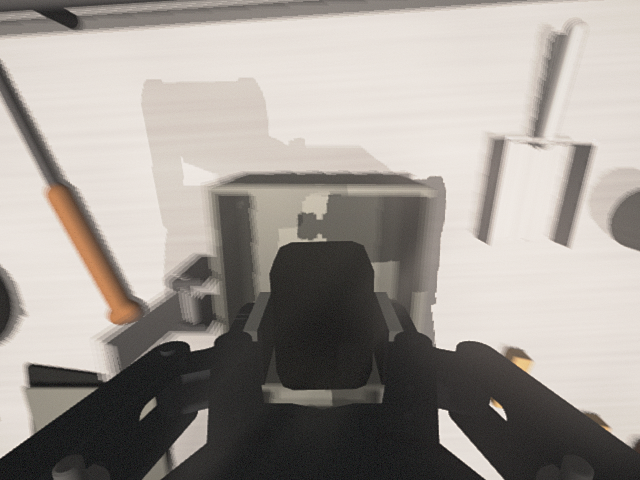

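>>> servo_tool(commands=[-1,20,4,0,0,-1,40,0,0,0,-1,45,0,0,0,-1,30,0,0,0,-1,8,0,0,0])

```text
clock: 21.25
ee_pos: [0.7246, 0.0041, 0.0903]
eef_rot: [0.02, -0.706, 0.02, 0.708]
contact_force: [0.6, -0.1, -0.6]
width: 0.0425
```

>>> servo_tool(commands=[0.45,0,0,0,0,0.45,0,0,0,0,0.45,0,0,0,0,0.45,-60,0,0,0,0.45,-60,0,0,0])

```text
clock: 21.88
ee_pos: [0.7251, 0.0042, 0.2138]
eef_rot: [0.02, -0.707, 0.02, 0.707]
contact_force: [0.0, -0.7, 0.8]
width: 0.0617
```

Run:
```python
from h import *
d=arm.camera("side");cv2.imwrite("pics/p.png",d["img"][:,:,::-1])
s=arm.camera("scene")
import pickle;pickle.dump(dict(scene=s,side=d),open("c2.pkl","wb"))
for n,c in(("scene",s),("side",d)):
    for q in ([.4998,-.22,.024],[.3925,-.3336,.024]): meas(c,proj(c,q),"wood",.02,25)
go([.4998,-.22,.014],-106.2)
```

```text
wood c 0.5037 -0.2174 LxW mm 76.9 39.4 long yaw -16.0Traceback (most recent call last):
  File "<stdin>", line 6, in <module>
  File "h.py", line 48, in meas
    n,l,st,ce=cv2.connectedComponentsWithStats(w);i=1+st[1:,4].argmax()
                                                      ~~~~~~~~~~~~~~~^^
ValueError: attempt to get argmax of an empty sequence
```

View pics/p.png

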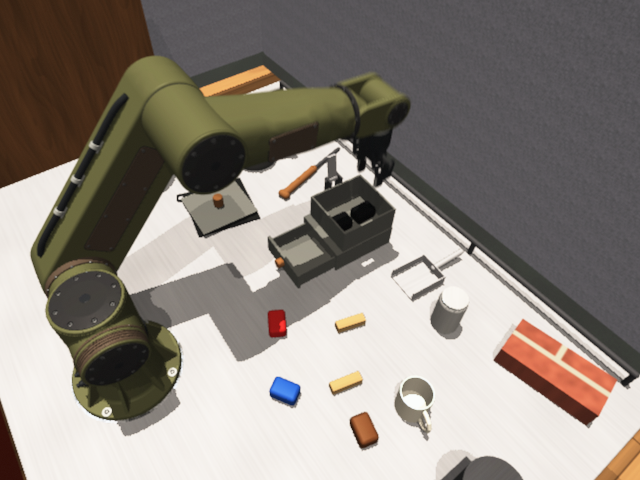

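Run:
```python
from h import *
go([.4995,-.2205,.016],-106.2)
```

```text
t 21.98 pos [0.7273 0.0041 0.2212] jawyaw -93.23 tilt [ 0.013 -0.001 -1.   ] w 0.062 q6 1.58
  shift before spin [202.4 237.1 217.5] after spin [202.4 279.9 158.7] spin 13.0
```

>>> servo_tool(commands=[0,0,0,0,6.5,0,0,0,0,6.5,0,0,46.6,26.4,0,0,0,46.6,26.4,0,0,0,46.6,26.4,0])

```text
clock: 22.6
ee_pos: [0.609, -0.1089, 0.2123]
eef_rot: [-0.1, 0.7, -0.1, -0.7]
contact_force: [1.6, -0.6, 0.6]
width: 0.0429
```

>>> servo_tool(commands=[0,0,46.6,26.4,0,0,30,46.6,26.4,0,0,50,46.6,26.4,0,0,50,0,0,0,0,0,0,0,0])

```text
clock: 23.22
ee_pos: [0.4993, -0.2141, 0.0871]
eef_rot: [0.101, -0.698, 0.1, 0.702]
contact_force: [0.0, -0.3, 1.1]
width: 0.0425
```

Run:
```python
from h import *
c=arm.camera("wrist")
cv2.imwrite("pics/q.png",c["img"][:,:,::-1])
go([.4995,-.2205,.009],-106.2)
meas(c,proj(c,[.4995,-.2205,.024]),"wood",.024,90)
```

```text
t 23.27 pos [ 0.5008 -0.2144  0.0895] jawyaw -106.23 tilt [-0.001  0.    -1.   ] w 0.0426 q6 1.38
  shift before spin [80.5  6.2 -0.5] after spin [80.5  6.2 -0.5] spin -0.0
wood c 0.502 -0.2203 LxW mm 73.9 22.9 long yaw -15.9
```

View pics/q.png

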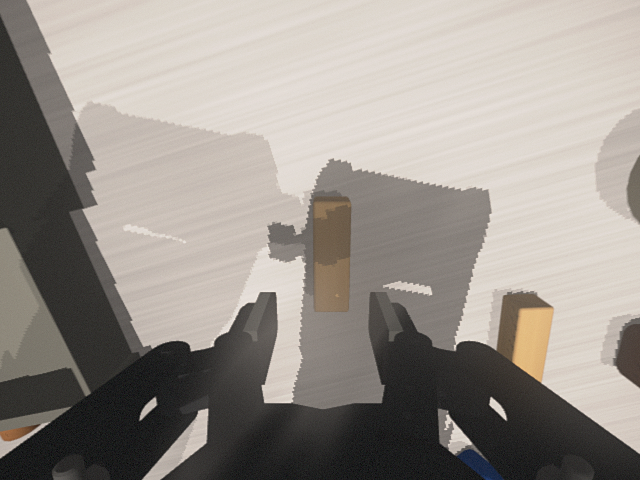

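>>> servo_tool(commands=[0,30,6,0,0,0,35,0,0,0,0,14,0,0,0,0,0,0,0,0])

```text
clock: 23.78
ee_pos: [0.4998, -0.2202, 0.0111]
eef_rot: [-0.1, 0.7, -0.1, -0.7]
contact_force: [-0.2, 0.2, 0.5]
width: 0.0428
```

>>> servo_tool(commands=[-1,0,0,0,0,-1,0,0,0,0,-1,0,0,0,0], force=60)

```text
clock: 24.15
ee_pos: [0.5001, -0.2207, 0.0121]
eef_rot: [-0.099, 0.701, -0.1, -0.699]
contact_force: [-1.2, 1.4, 5.8]
width: 0.0226
```

>>> servo_tool(commands=[-1,-20,0,0,0,-1,-40,0,0,0,-1,-40,0,0,0,-1,0,0,0,0])

```text
clock: 24.65
ee_pos: [0.5007, -0.221, 0.1143]
eef_rot: [-0.099, 0.702, -0.101, -0.698]
contact_force: [0.7, 0.4, -1.2]
width: 0.0224
```

Run:
```python
from h import *
c=arm.camera("wrist")
cv2.imwrite("pics/r.png",c["img"][:,:,::-1])
go([.5272,.0201-.035,.12],-93.3)
import pickle
d=pickle.load(open("c2.pkl","rb"))["side"]
im=d["img"][170:300,230:430,::-1];cv2.imwrite("pics/r2.png",cv2.resize(im,None,fx=4,fy=4,interpolation=2))
```

```text
t 24.7 pos [ 0.4998 -0.2206  0.1122] jawyaw -106.23 tilt [ 0.003 -0.002 -1.   ] w 0.022 q6 1.37
  shift before spin [  -8.  -205.2   31.2] after spin [  -8.  -206.9  -15.5] spin -12.9
```

View pics/r.png

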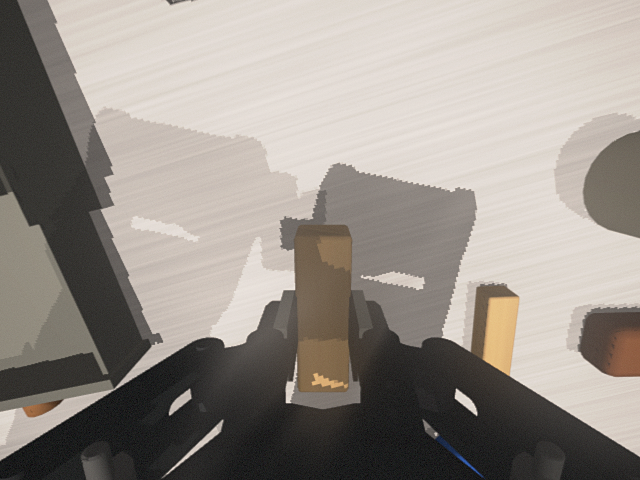

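View pics/r2.png

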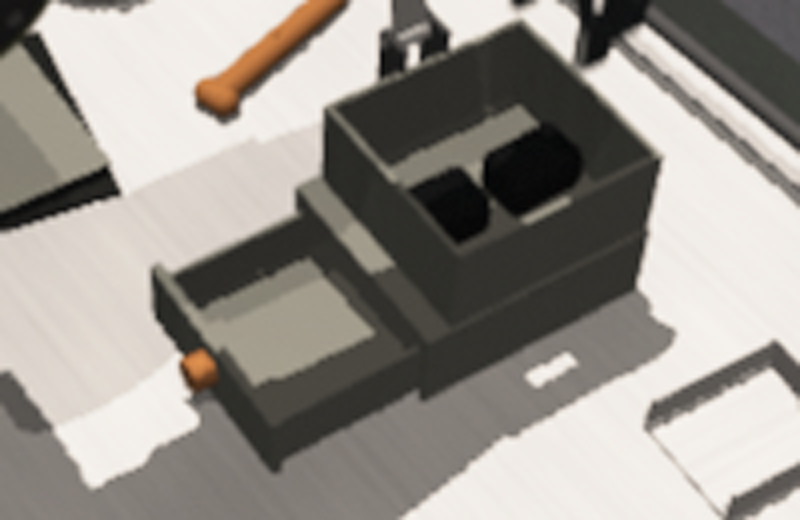

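Run:
```python
from h import *
import pickle
d=pickle.load(open("c0.pkl","rb"));S,D=d["scene"],d["side"]
b=np.array([.687,.0102]);y=np.radians(-3.3);Rt=np.array([[np.cos(y),np.sin(y)],[-np.sin(y),np.cos(y)]])
for c,px,z in [(D,(230+155/4,170+266/4),.058),(D,(230+278/4,170+462/4),.058),(S,(150+421/2.5,150+170/2.5),.058),(S,(150+510/2.5,150+256/2.5),.058),(D,(279.6,261.7),.034),(S,(150+476/2.5,150+214/2.5),.034)]:
    p=plane(c,px,z)[:2];print(p.round(4),(Rt@(p-b)).round(4))
for loc in [(-.155,-.033),(-.155,.033),(-.245,0)]:print(b+Rt.T@np.array(loc))
```

```text
[0.467  0.1002] [-0.2248  0.0772]
[ 0.4419 -0.0809] [-0.2394 -0.1051]
[ 0.461  -0.0495] [-0.2222 -0.0726]
[0.4704 0.1065] [-0.2218  0.0837]
[0.4523 0.0262] [-0.2352  0.0024]
[0.4442 0.0248] [-0.2432  0.0006]
[ 0.53035741 -0.01382286]
[0.53415663 0.0520677 ]
[0.44240625 0.02430319]
```

Run:
```python
from h import *
b=np.array([.687,.0102]);y=np.radians(-3.3);Rt=np.array([[np.cos(y),np.sin(y)],[-np.sin(y),np.cos(y)]])
for loc in [(-.16,-.028),(-.16,.028)]:
    p=b+Rt.T@np.array(loc);print(p);go([*p,.15],-93.3)
```

```text
[ 0.52565352 -0.00854333]
t 24.7 pos [ 0.4998 -0.2206  0.1122] jawyaw -106.23 tilt [ 0.003 -0.002 -1.   ] w 0.022 q6 1.37
  shift before spin [ -38.1 -210.8   34.3] after spin [ -38.1 -213.1  -13.7] spin -12.9
[0.5288771  0.04736382]
t 24.7 pos [ 0.4998 -0.2206  0.1122] jawyaw -106.23 tilt [ 0.003 -0.002 -1.   ] w 0.022 q6 1.37
  shift before spin [ -38.1 -265.4   46.8] after spin [ -38.1 -269.1  -13.7] spin -12.9
```

>>> servo_tool(commands=[-1,-20,0,0,-6.5,-1,-18,0,0,-6.4,-1,0,-53.3,-3.4,0,-1,0,-53.3,-3.4,0,-1,0,-53.3,-3.4,0])

```text
clock: 25.32
ee_pos: [0.5182, -0.0596, 0.1476]
eef_rot: [0.021, -0.707, 0.021, 0.707]
contact_force: [0.0, 0.5, -0.7]
width: 0.022
```

>>> servo_tool(commands=[-1,0,-53.3,-3.4,0,-1,0,0,0,0,-1,0,0,0,0])

```text
clock: 25.7
ee_pos: [0.5248, -0.0084, 0.1476]
eef_rot: [0.02, -0.707, 0.02, 0.707]
contact_force: [-0.0, 0.3, -0.4]
width: 0.0221
```

Run:
```python
from h import *
c=arm.camera("wrist")
cv2.imwrite("pics/s.png",c["img"][:,:,::-1])
go([.5257,-.0085,.03],-93.3)
```

```text
t 25.75 pos [ 0.5248 -0.009   0.1477] jawyaw -93.37 tilt [-0.001 -0.    -1.   ] w 0.0226 q6 1.54
  shift before spin [117.7  -0.5  -0.9] after spin [117.7  -0.5  -0.9] spin -0.1
```

View pics/s.png

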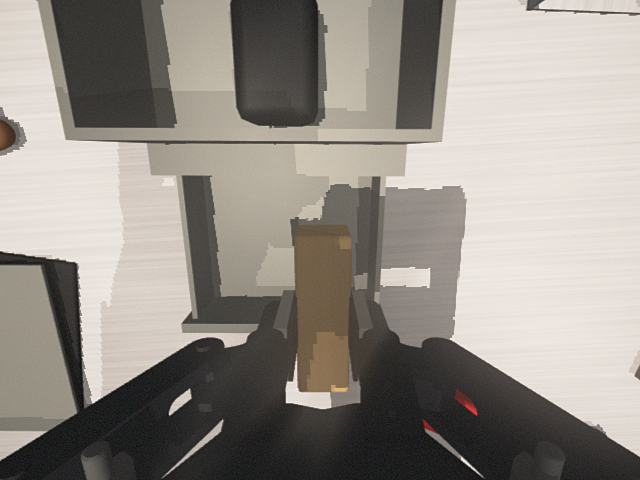

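>>> servo_tool(commands=[-1,40,0,0,0,-1,40,0,0,0,-1,30,0,0,0,-1,11,0,0,0,-1,0,0,0,0])

```text
clock: 26.38
ee_pos: [0.525, -0.0089, 0.0271]
eef_rot: [0.021, -0.707, 0.021, 0.707]
contact_force: [0.6, 0.2, -0.1]
width: 0.0222
```

>>> servo_tool(commands=[-0.2,0,0,0,0,-0.2,0,0,0,0,-0.2,-20,0,0,0,-0.2,-50,0,0,0,-0.2,-60,0,0,0])

```text
clock: 27.0
ee_pos: [0.5246, -0.0082, 0.1587]
eef_rot: [0.021, -0.707, 0.021, 0.707]
contact_force: [0.1, -0.2, -0.0]
width: 0.0344
```

Run:
```python
from h import *
c=arm.camera("wrist")
cv2.imwrite("pics/t.png",c["img"][:,:,::-1])
d=arm.camera("side");print(proj(d,[.391,-.334,.024]))
meas(d,proj(d,[.391,-.334,.02]),"wood",.02,22)
go([.3925,-.3336,.08],-103.4)
```

```text
[345.54174499 379.42046621]
wood c 0.3876 -0.3382 LxW mm 78.1 29.5 long yaw -13.9
t 27.1 pos [ 0.5276 -0.0083  0.1639] jawyaw -93.32 tilt [ 0.011 -0.001 -1.   ] w 0.0339 q6 1.54
  shift before spin [ 82.8 332.5 116.9] after spin [ 82.8 347.8  56.9] spin 10.1
```

View pics/t.png

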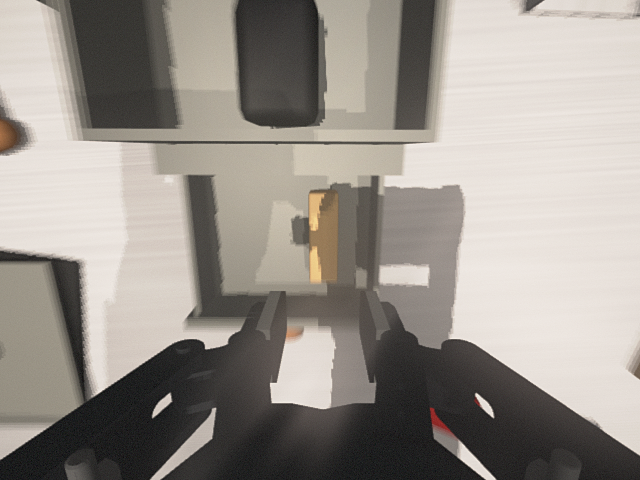

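>>> servo_tool(commands=[0,0,0,0,10.1,0,0,49.7,8.1,0,0,0,49.7,8.1,0,0,0,49.7,8.1,0,0,0,49.7,8.1,0])

```text
clock: 27.72
ee_pos: [0.4466, -0.1954, 0.1574]
eef_rot: [-0.082, 0.703, -0.083, -0.702]
contact_force: [0.8, -0.8, -0.1]
width: 0.0428
```

>>> servo_tool(commands=[0,0,49.7,8.1,0,0,30,49.7,8.1,0,0,45,49.7,8.1,0,0,0,0,0,0,0,0,0,0,0])

```text
clock: 28.35
ee_pos: [0.3909, -0.3298, 0.0861]
eef_rot: [-0.083, 0.702, -0.083, -0.702]
contact_force: [0.6, 1.2, 0.8]
width: 0.0428
```

Run:
```python
from h import *
c=arm.camera("wrist")
cv2.imwrite("pics/u.png",c["img"][:,:,::-1])
meas(c,proj(c,[.392,-.334,.024]),"wood",.024,90)
go([.392,-.334,.0105],-103.4)
```

```text
wood c 0.393 -0.3353 LxW mm 74.4 22.8 long yaw -13.9
t 28.4 pos [ 0.3913 -0.3296  0.0865] jawyaw -103.39 tilt [ 0.001 -0.001 -1.   ] w 0.0425 q6 1.03
  shift before spin [76.   4.  -1.6] after spin [76.   4.  -1.6] spin 0.0
```

View pics/u.png

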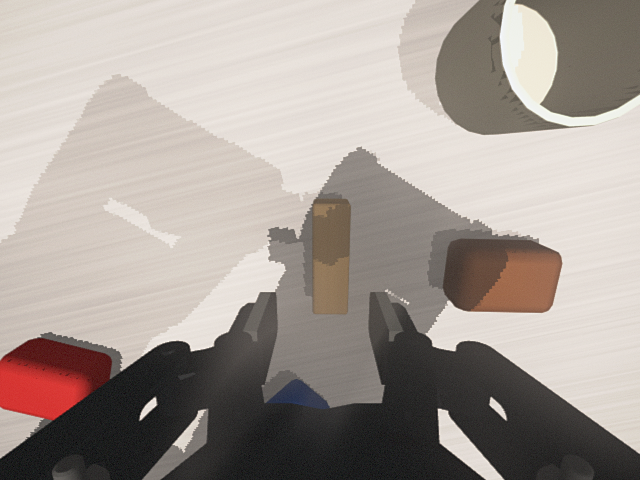

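>>> servo_tool(commands=[0,30,5,-1.5,0,0,32,0,0,0,0,14,0,0,0,0,0,0,0,0])

```text
clock: 28.9
ee_pos: [0.3912, -0.3347, 0.0097]
eef_rot: [0.082, -0.702, 0.082, 0.702]
contact_force: [-0.1, -0.4, 0.0]
width: 0.043
```

>>> servo_tool(commands=[-1,0,0,0,0,-1,0,0,0,0,-1,0,0,0,0,-1,-20,0,0,0,-1,-40,0,0,0])

```text
clock: 29.52
ee_pos: [0.3905, -0.3348, 0.07]
eef_rot: [0.083, -0.702, 0.082, 0.703]
contact_force: [-0.2, -0.4, 0.0]
width: 0.0226
```

>>> servo_tool(commands=[-1,-40,0,0,0,-1,-40,0,0,-5,-1,0,0,0,-5])

```text
clock: 29.9
ee_pos: [0.3919, -0.3361, 0.1535]
eef_rot: [-0.018, 0.709, -0.022, -0.705]
contact_force: [-0.1, -0.5, -1.7]
width: 0.0223
```

Run:
```python
from h import *
c=arm.camera("wrist")
cv2.imwrite("pics/v.png",c["img"][:,:,::-1])
go([.5275,.0474,.15],-93.3)
```

```text
t 29.95 pos [ 0.3913 -0.3356  0.1519] jawyaw -93.03 tilt [ 0.003 -0.003 -1.   ] w 0.0225 q6 0.84
  shift before spin [   1.2 -389.7 -115.7] after spin [   1.2 -390.2 -113.9] spin 0.3
```

View pics/v.png

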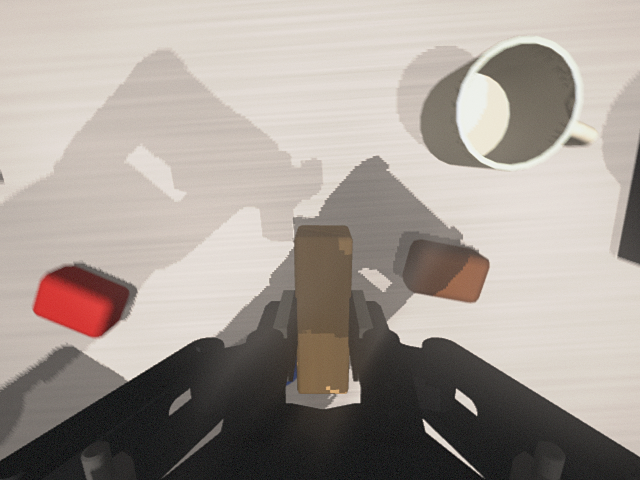

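Held. 407 mm to go, which takes 8 rows.

>>> servo_tool(commands=[-1,0,-48.7,-14.4,0,-1,0,-48.7,-14.4,0,-1,0,-48.7,-14.4,0,-1,0,-48.7,-14.4,0,-1,0,-48.7,-14.4,0])

```text
clock: 30.58
ee_pos: [0.4776, -0.0948, 0.1499]
eef_rot: [-0.022, 0.707, -0.022, -0.707]
contact_force: [0.5, -0.8, -0.5]
width: 0.0224
```

>>> servo_tool(commands=[-1,0,-48.7,-14.4,0,-1,0,-48.7,-14.4,0,-1,0,-48.7,-14.4,0,-1,0,0,0,0,-1,0,0,0,0])

```text
clock: 31.2
ee_pos: [0.5289, 0.0466, 0.1495]
eef_rot: [0.021, -0.707, 0.021, 0.707]
contact_force: [-0.7, -0.2, -0.8]
width: 0.0221
```

Run:
```python
from h import *
c=arm.camera("wrist")
cv2.imwrite("pics/w.png",c["img"][:,:,::-1])
go([.528,.0474,.026],-93.3)
```

```text
t 31.25 pos [0.5289 0.0461 0.1495] jawyaw -93.5 tilt [-0. -0. -1.] w 0.0222 q6 1.65
  shift before spin [123.5  -1.2   1. ] after spin [123.5  -1.2   1. ] spin -0.2
```

View pics/w.png

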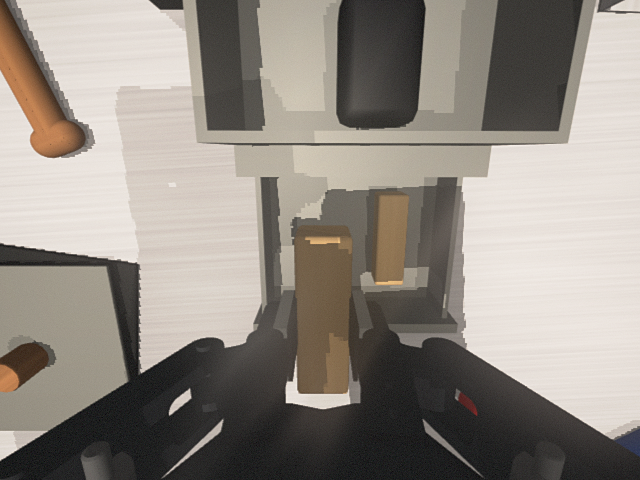

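>>> servo_tool(commands=[-1,40,0,0,0,-1,40,0,0,0,-1,30,0,0,0,-1,13,0,0,0,-1,0,0,0,0])

```text
clock: 31.88
ee_pos: [0.529, 0.0462, 0.0264]
eef_rot: [0.022, -0.707, 0.022, 0.707]
contact_force: [0.4, -0.5, 0.1]
width: 0.0224
```

>>> servo_tool(commands=[-0.2,0,0,0,0,-0.2,0,0,0,0,-0.2,-20,0,0,0,-0.2,-50,0,0,0,-0.2,-60,0,0,0])

```text
clock: 32.5
ee_pos: [0.5287, 0.0468, 0.158]
eef_rot: [0.021, -0.706, 0.021, 0.707]
contact_force: [0.7, 0.3, 0.8]
width: 0.0343
```

>>> servo_tool(commands=[-1,0,0,30,0,-1,0,0,50,0,-1,0,0,50,0,-1,0,0,0,0])

```text
clock: 33.0
ee_pos: [0.3973, 0.0548, 0.1571]
eef_rot: [-0.021, 0.707, -0.021, -0.706]
contact_force: [0.8, -0.5, 0.7]
width: -0.0001
```

Run:
```python
from h import *
c=arm.camera("wrist")
cv2.imwrite("pics/x.png",c["img"][:,:,::-1])
d=arm.camera("side");cv2.imwrite("pics/x2.png",d["img"][:,:,::-1])
go([.405,.0265,.03],-93.3)
```

```text
t 33.1 pos [0.4    0.0547 0.1574] jawyaw -93.42 tilt [ 0.002  0.    -1.   ] w -0.0002 q6 1.68
  shift before spin [127.4  27.8  -6.4] after spin [127.4  27.9  -6.3] spin -0.1
```

View pics/x.png

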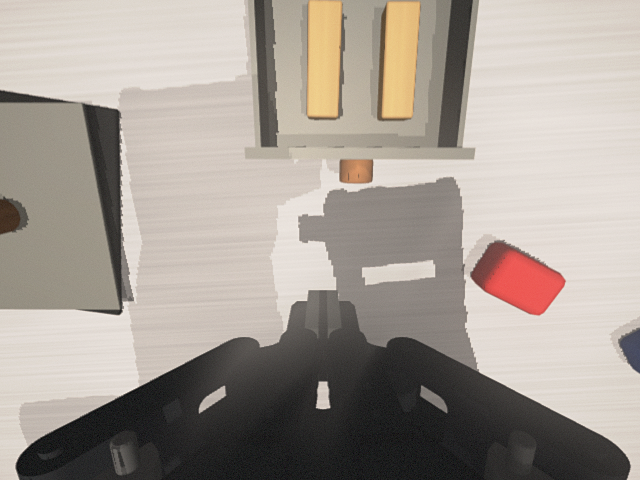

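View pics/x2.png

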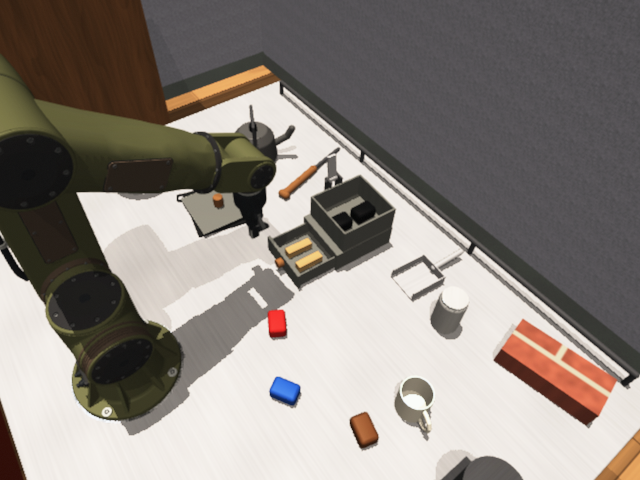

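>>> servo_tool(commands=[-1,30,14,0,0,-1,40,14,0,0,-1,40,0,0,0,-1,20,0,0,0,-1,0,0,0,0])

```text
clock: 33.72
ee_pos: [0.3978, 0.0265, 0.0255]
eef_rot: [0.021, -0.706, 0.021, 0.708]
contact_force: [-0.5, -0.1, 1.5]
width: 0.0
```

Run:
```python
from h import *
b=np.array([.687,.0102]);y=np.radians(-3.3);Rt=np.array([[np.cos(y),np.sin(y)],[-np.sin(y),np.cos(y)]])
p=b+Rt.T@np.array((-.142,0))
go([*p,.027],-93.3)
c=arm.camera("wrist")
cv2.imwrite("pics/y.png",c["img"][:,:,::-1])
```

```text
t 33.73 pos [0.3978 0.0265 0.0255] jawyaw -93.45 tilt [-0.002  0.    -1.   ] w 0.0 q6 1.61
  shift before spin [  -1.9   -0.7 -147.6] after spin [  -1.9   -0.4 -147.6] spin -0.1
```

View pics/y.png

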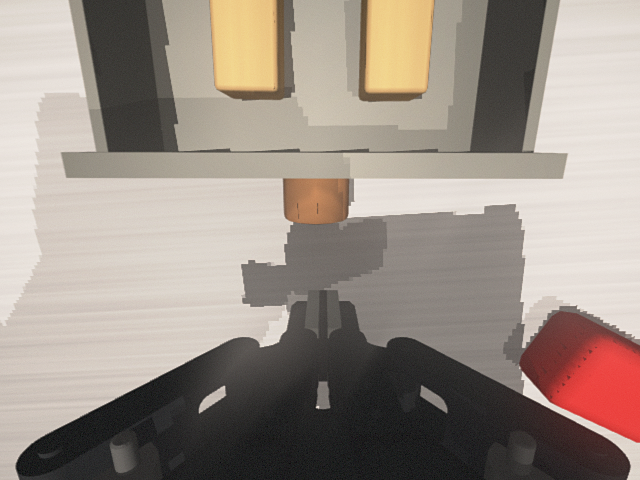

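The fingers at (322,310) are centred on the knob at (316,205). I'll push slowly.

>>> servo_tool(commands=[-1,0,0,-20,0,-1,0,0,-15,0,-1,0,0,-18,0,-1,0,0,-18,0,-1,0,0,-18,0])

```text
clock: 34.4
ee_pos: [0.4878, 0.0212, 0.0277]
eef_rot: [-0.021, 0.707, -0.021, -0.706]
contact_force: [-2.0, -0.7, 1.3]
width: -0.0
```

>>> servo_tool(commands=[-1,0,0,-18,0,-1,0,0,-15,0,-1,0,0,-10,0,-1,0,0,-5,0,-1,0,0,0,0])

```text
clock: 35.02
ee_pos: [0.5346, 0.0185, 0.0267]
eef_rot: [-0.021, 0.707, -0.021, -0.707]
contact_force: [-0.1, 0.1, 0.4]
width: 0.0
```

>>> servo_tool(commands=[-1,0,0,-3,0,-1,0,0,-2,0,-1,0,0,0,0])

```text
clock: 35.4
ee_pos: [0.5396, 0.0182, 0.0265]
eef_rot: [-0.021, 0.707, -0.021, -0.707]
contact_force: [-0.3, 0.1, -0.2]
width: -0.0002
```

Run:
```python
from h import *
b=np.array([.687,.0102]);y=np.radians(-3.3);Rt=np.array([[np.cos(y),np.sin(y)],[-np.sin(y),np.cos(y)]])
p=b+Rt.T@np.array((-.142,0))
go([*p,.027],-93.3);print(arm.sense()["contact_force"])
c=arm.camera("side")
cv2.imwrite("pics/z.png",cv2.resize(c["img"][160:310,220:420,::-1],None,fx=4,fy=4,interpolation=2))
```

```text
t 35.4 pos [0.5396 0.0182 0.0265] jawyaw -93.43 tilt [ 0. -0. -1.] w -0.0002 q6 1.6
  shift before spin [-0.5 -0.6 -5.7] after spin [-0.5 -0.5 -5.7] spin -0.1
[-0.27101481  0.12586094 -0.16048724]
```

View pics/z.png

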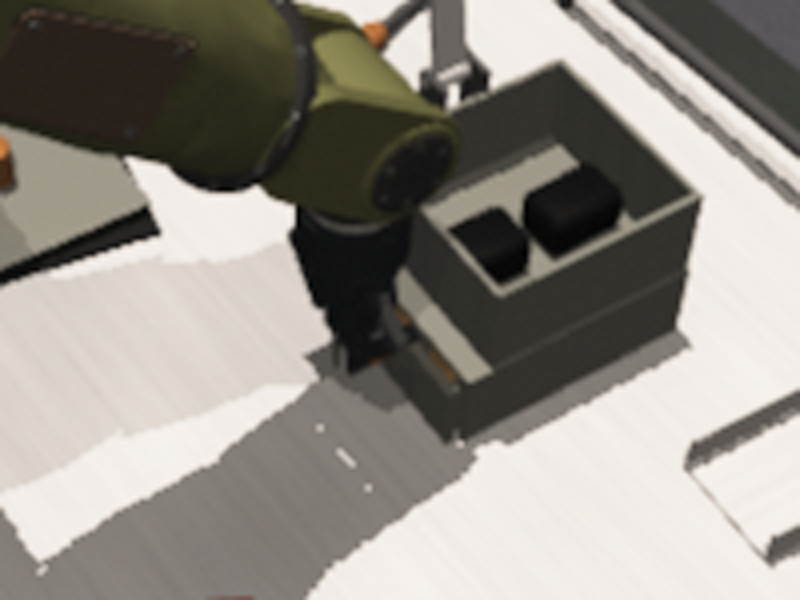

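>>> servo_tool(commands=[-1,0,0,-3,0,-1,0,0,-2,0,-1,0,0,-1,0,-1,0,0,0,0])

```text
clock: 35.95
ee_pos: [0.5445, 0.0178, 0.0263]
eef_rot: [0.021, -0.706, 0.021, 0.708]
contact_force: [-10.7, 0.6, 6.8]
width: 0.0003
```

Run:
```python
from h import *
print(arm.sense()["contact_force"])
c=arm.camera("wrist")
cv2.imwrite("pics/aa.png",c["img"][:,:,::-1])
```

```text
[-10.66257744   0.58839476   6.77714821]
```

View pics/aa.png

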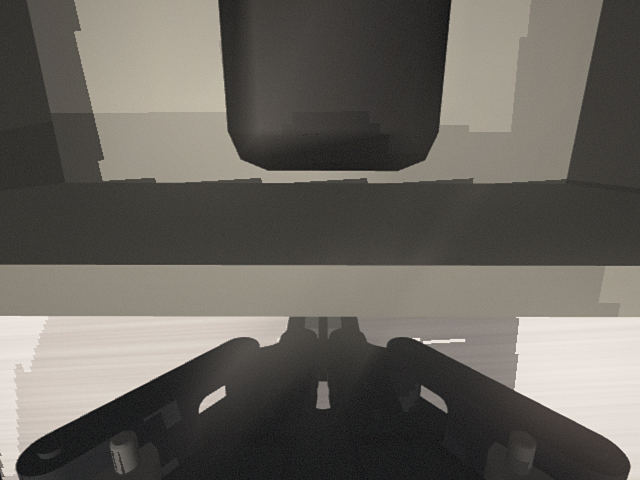

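>>> servo_tool(commands=[-1,0,0,20,0,-1,0,0,30,0,-1,-30,0,30,0,-1,-60,0,0,0,-1,-60,0,0,0])

```text
clock: 36.62
ee_pos: [0.4653, 0.0226, 0.1784]
eef_rot: [-0.021, 0.707, -0.021, -0.707]
contact_force: [0.3, -0.0, 1.3]
width: 0.0001
```

>>> servo_tool(commands=[1,-10,0,0,-10,1,-10,0,0,-10,1,0,0,0,-10,1,0,0,0,-10,1,0,0,0,-10])

```text
clock: 37.25
ee_pos: [0.4658, 0.0226, 0.1966]
eef_rot: [0.281, 0.649, 0.281, -0.649]
contact_force: [0.3, 0.5, 0.4]
width: 0.0854
```

>>> servo_tool(commands=[1,0,0,0,-10,1,0,0,0,-10,1,0,0,0,-10,1,0,0,0,-10,1,0,0,0,0])

```text
clock: 37.88
ee_pos: [0.4657, 0.0226, 0.1965]
eef_rot: [0.485, 0.515, 0.484, -0.515]
contact_force: [0.2, -0.1, -0.6]
width: 0.0856
```

Run:
```python
from h import *
go([.431,.3245,.2],-3.23)
c=arm.camera("side")
cv2.imwrite("pics/ab.png",cv2.resize(c["img"][160:310,160:420,::-1],None,fx=3,fy=3,interpolation=2))
```

```text
t 37.88 pos [0.4657 0.0226 0.1965] jawyaw -3.5 tilt [ 0. -0. -1.] w 0.0856 q6 0.03
  shift before spin [  -3.5  -53.  -299.3] after spin [  -3.5  -51.7 -299.5] spin -0.3
```

View pics/ab.png

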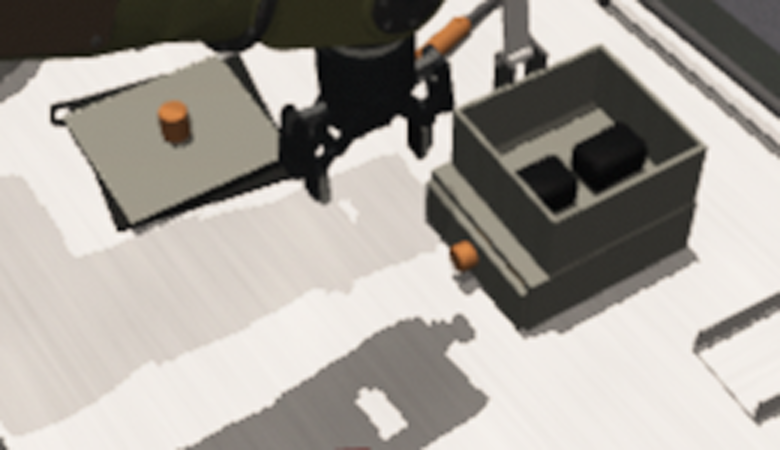

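>>> servo_tool(commands=[1,0,-8.8,-50,0,1,0,-8.8,-50,0,1,0,-8.8,-50,0,1,0,-8.8,-50,0,1,0,-8.8,-50,0])

```text
clock: 38.55
ee_pos: [0.4363, 0.2765, 0.1966]
eef_rot: [0.484, 0.516, 0.484, -0.516]
contact_force: [1.1, -0.5, -0.2]
width: 0.0854
```

>>> servo_tool(commands=[1,10,-8.8,-49.5,0,1,0,0,0,0.3,1,0,0,0,0])

```text
clock: 38.92
ee_pos: [0.4308, 0.3244, 0.1864]
eef_rot: [-0.483, -0.516, -0.483, 0.517]
contact_force: [0.5, 0.2, 0.2]
width: 0.0856
```

Run:
```python
from h import *
go([.431,.3245,.0235],-3.23)
c=arm.camera("wrist")
cv2.imwrite("pics/ac.png",c["img"][:,:,::-1])
import pickle;pickle.dump(c,open("w3.pkl","wb"))
```

```text
t 38.92 pos [0.4308 0.3244 0.1864] jawyaw -3.86 tilt [-0. -0. -1.] w 0.0856 q6 0.64
  shift before spin [ 1.629e+02  2.000e-01 -1.000e-01] after spin [ 1.629e+02  2.000e-01 -1.000e-01] spin -0.6
```

View pics/ac.png

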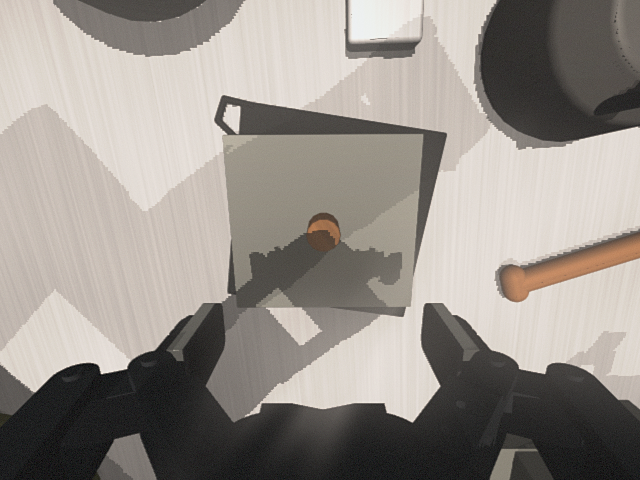

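Run:
```python
from h import *
import pickle;c=pickle.load(open("w3.pkl","rb"))
P=np.array([plane(c,p,.018)[:2] for p in [(222.5,135.5),(423.5,134),(411,307),(232,306)]]);print(P,P.mean(0))
for i in range(4): d=P[(i+1)%4]-P[i];print(np.linalg.norm(d),np.degrees(np.arctan2(d[1],d[0])))
```

```text
[[0.349082   0.41369511]
 [0.52566527 0.40312115]
 [0.51589625 0.23609994]
 [0.33388144 0.24949647]] [0.43113124 0.32560317]
0.17689957721916238 -3.426831633240237
0.16730665655849533 -93.34739942968545
0.18250714326563458 175.79054414628934
0.16490072991623905 84.71096376971882
```

>>> servo_tool(commands=[1,50,0,0,-0.5,1,50,0,0,0,1,40,0,0,0,1,20,0,0,0,1,2,0,0,0])

```text
clock: 39.6
ee_pos: [0.4308, 0.3236, 0.0237]
eef_rot: [-0.485, -0.514, -0.485, 0.515]
contact_force: [1.4, -0.7, 1.2]
width: 0.0851
```

>>> servo_tool(commands=[-1,0,0,0,0,-1,0,0,0,0,-1,0,0,0,0,-1,0,0,0,0,-1,0,0,0,0], force=80)

```text
clock: 40.22
ee_pos: [0.4312, 0.3249, 0.0255]
eef_rot: [0.486, 0.514, 0.486, -0.513]
contact_force: [-1.8, -1.8, 8.3]
width: 0.028
```

>>> servo_tool(commands=[-1,-10,0,0,0,-1,-30,0,0,0,-1,-50,0,0,0,-1,-60,0,0,0,-1,-60,0,0,0])

```text
clock: 40.85
ee_pos: [0.4303, 0.3245, 0.2369]
eef_rot: [0.486, 0.514, 0.486, -0.514]
contact_force: [0.3, 1.2, -1.3]
width: 0.0276
```

>>> servo_tool(commands=[-1,-50,0,0,0,-1,0,0,0,0,-1,0,0,0,0])

```text
clock: 41.22
ee_pos: [0.4304, 0.3245, 0.2836]
eef_rot: [-0.486, -0.513, -0.486, 0.514]
contact_force: [0.3, 0.5, -1.6]
width: 0.0281
```

Run:
```python
from h import *
c=arm.camera("wrist")
cv2.imwrite("pics/ad.png",c["img"][:,:,::-1])
go([.6885,.0105,.285],-3.3)
```

```text
t 41.27 pos [0.4303 0.3244 0.2831] jawyaw -3.23 tilt [-0.002 -0.001 -1.   ] w 0.0279 q6 0.63
  shift before spin [ -2.1 275.5 298.9] after spin [ -2.1 275.8 298.5] spin 0.1
```

View pics/ad.png

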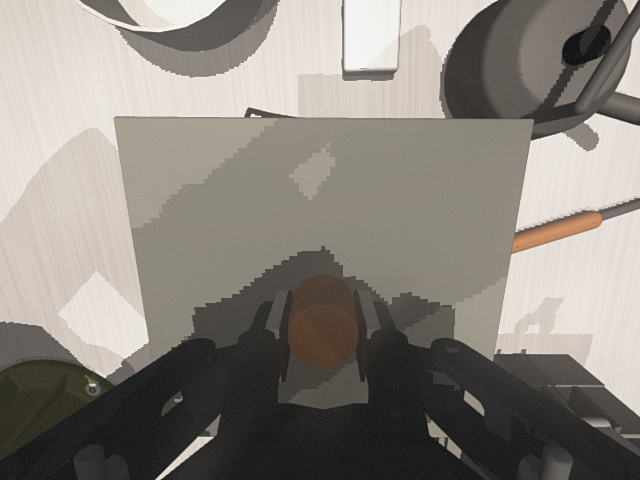

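>>> servo_tool(commands=[-1,0,34.4,37.3,0,-1,0,34.4,37.3,0,-1,0,34.4,37.3,0,-1,0,34.4,37.3,0,-1,0,34.4,37.3,0])

```text
clock: 41.9
ee_pos: [0.5925, 0.1273, 0.2827]
eef_rot: [-0.485, -0.513, -0.486, 0.515]
contact_force: [0.6, 0.5, -0.7]
width: 0.0275
```

>>> servo_tool(commands=[-1,0,34.4,37.3,0,-1,0,34.4,37.3,0,-1,0,34.4,37.3,0,-1,0,0,0,0,-1,0,0,0,0])

```text
clock: 42.52
ee_pos: [0.6884, 0.0115, 0.2828]
eef_rot: [-0.485, -0.513, -0.486, 0.515]
contact_force: [0.3, 0.9, -1.9]
width: 0.028
```

Run:
```python
from h import *
go([.688,.0101,.175],-3.3)
c=arm.camera("wrist")
cv2.imwrite("pics/ae.png",c["img"][:,:,::-1])
c=arm.camera("side")
cv2.imwrite("pics/ae2.png",cv2.resize(c["img"][110:290,230:450,::-1],None,fx=3.5,fy=3.3,interpolation=2))
```

```text
t 42.52 pos [0.6884 0.0115 0.2828] jawyaw -3.24 tilt [-0.003  0.    -1.   ] w 0.028 q6 0.02
  shift before spin [107.8  -0.    1.4] after spin [107.8  -0.    1.4] spin 0.1
```

View pics/ae.png

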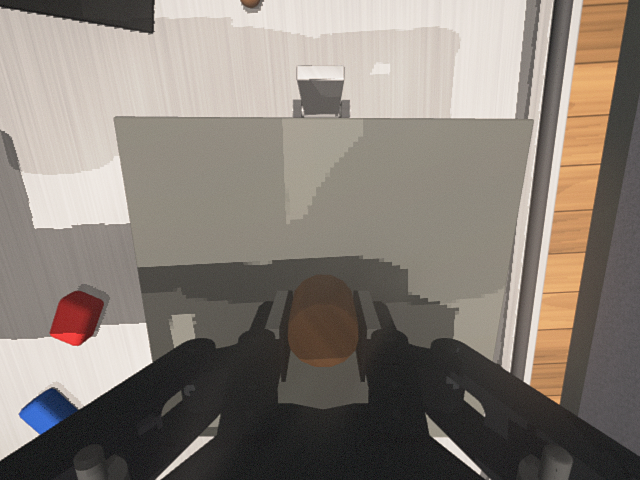

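View pics/ae2.png

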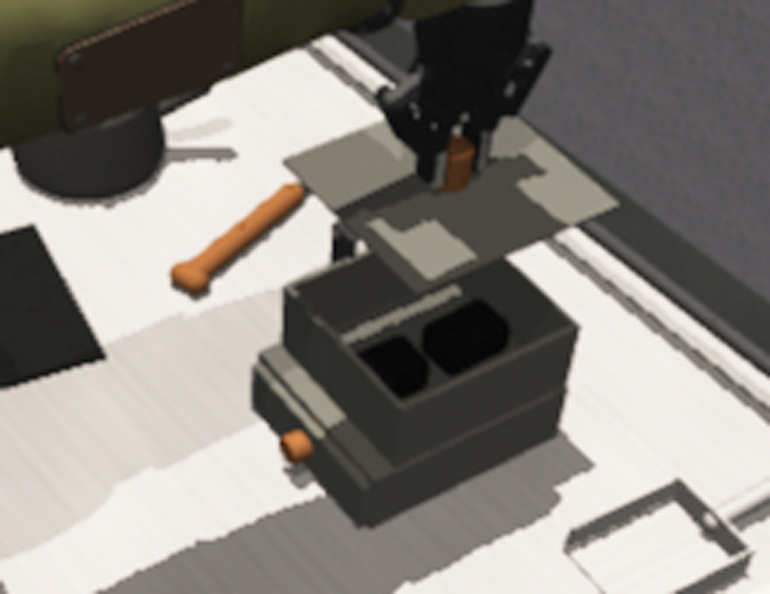

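>>> servo_tool(commands=[-1,30,0,1,0,-1,40,0,0,0,-1,30,0,0,0,-1,14,0,0,0,-1,0,0,0,0])

```text
clock: 43.25
ee_pos: [0.6885, 0.0108, 0.1704]
eef_rot: [-0.486, -0.514, -0.486, 0.514]
contact_force: [0.2, -0.2, -0.5]
width: 0.0279
```

>>> servo_tool(commands=[-1,3,0,0,0,-1,3,0,0,0,-1,3,0,0,0,-1,2,0,0,0,-1,0,0,0,0])

```text
clock: 43.88
ee_pos: [0.6886, 0.0103, 0.1593]
eef_rot: [-0.486, -0.514, -0.486, 0.514]
contact_force: [-0.9, 0.4, -0.8]
width: 0.0279
```

Run:
```python
from h import *
go([.6887,.0101,.1525],-3.3);s=arm.sense();print(s["contact_force"],s["torque"])
c=arm.camera("wrist")
cv2.imwrite("pics/af.png",c["img"][:,:,::-1])
```

```text
t 43.88 pos [0.6886 0.0103 0.1593] jawyaw -3.23 tilt [-0.  0. -1.] w 0.0279 q6 0.02
  shift before spin [6.8 0.1 0.2] after spin [6.8 0.1 0.2] spin 0.1
[-0.94944862  0.38631823 -0.83723863] [-0.02058926  0.00670787  0.01539664]
```

View pics/af.png

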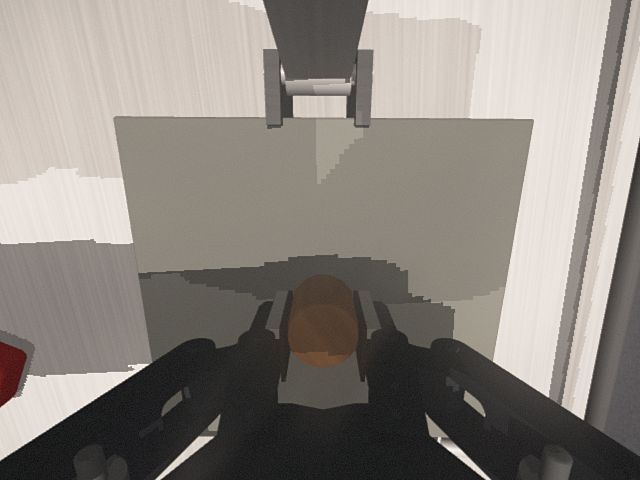

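Aligned: the bracket is centred on the lid edge. I'm easing it down.

>>> servo_tool(commands=[-1,2,0,0,0,-1,2,0,0,0,-1,1.5,0,0,0,-1,1,0,0,0,-1,0,0,0,0])

```text
clock: 44.55
ee_pos: [0.6887, 0.0103, 0.1529]
eef_rot: [-0.486, -0.514, -0.486, 0.514]
contact_force: [0.0, 0.7, -1.9]
width: 0.0275
```

Run:
```python
from h import *
go([.6887,.0101,.1525],-3.3);s=arm.sense();print(s["contact_force"],s["torque"])
```

```text
t 44.55 pos [0.6887 0.0103 0.1529] jawyaw -3.23 tilt [-0.  0. -1.] w 0.0275 q6 0.02
  shift before spin [0.4 0.  0.2] after spin [0.4 0.  0.2] spin 0.1
[ 0.02894679  0.69091585 -1.90679981] [-0.00565721  0.00728805 -0.06432   ]
```

>>> servo_tool(commands=[-1,1,0,0,0,-1,0.5,0,0,0,-1,0,0,0,0])

```text
clock: 44.92
ee_pos: [0.6888, 0.0103, 0.1526]
eef_rot: [0.486, 0.514, 0.485, -0.514]
contact_force: [-4.3, -0.6, 6.8]
width: 0.0275
```

Run:
```python
from h import *
go([.6887,.0101,.1525],-3.3);s=arm.sense();print(s["contact_force"],s["torque"])
```

```text
t 44.92 pos [0.6888 0.0103 0.1526] jawyaw -3.23 tilt [ 0.001 -0.    -1.   ] w 0.0275 q6 0.02
  shift before spin [ 0.1 -0.1  0.2] after spin [ 0.1 -0.1  0.2] spin 0.1
[-4.32052223 -0.58976787  6.81875002] [ 0.04971674  0.77956771 -0.01563757]
```

>>> servo_tool(commands=[1,0,0,0,0,1,0,0,0,0,1,0,0,0,0,1,-20,0,0,0,1,-50,0,0,0])

```text
clock: 45.55
ee_pos: [0.688, 0.0103, 0.2213]
eef_rot: [-0.485, -0.513, -0.487, 0.515]
contact_force: [0.3, 0.8, 0.4]
width: 0.0852
```

>>> servo_tool(commands=[1,-50,0,0,0,1,0,0,0,0,1,0,0,0,0])

```text
clock: 45.92
ee_pos: [0.6885, 0.0103, 0.2718]
eef_rot: [0.486, 0.514, 0.486, -0.514]
contact_force: [-0.5, -0.4, -0.5]
width: 0.0858
```

Run:
```python
from h import *
go([.6887,.0101,.25],-3.3)
c=arm.camera("wrist")
import pickle;pickle.dump(c,open("w4.pkl","wb"))
cv2.imwrite("pics/ag.png",c["img"][:,:,::-1])
c=arm.camera("side")
cv2.imwrite("pics/ag2.png",cv2.resize(c["img"][110:290,230:450,::-1],None,fx=3.5,fy=3.3,interpolation=2))
```

```text
t 45.92 pos [0.6885 0.0103 0.2718] jawyaw -3.23 tilt [ 0. -0. -1.] w 0.0858 q6 0.02
  shift before spin [21.8  0.2  0.2] after spin [21.8  0.2  0.2] spin 0.1
```

View pics/ag.png

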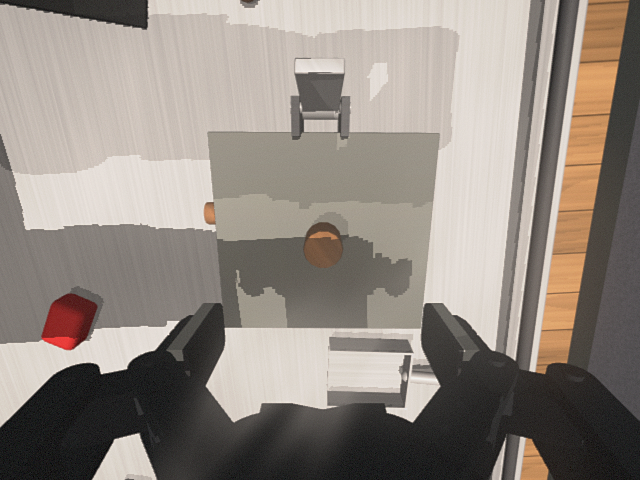

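View pics/ag2.png

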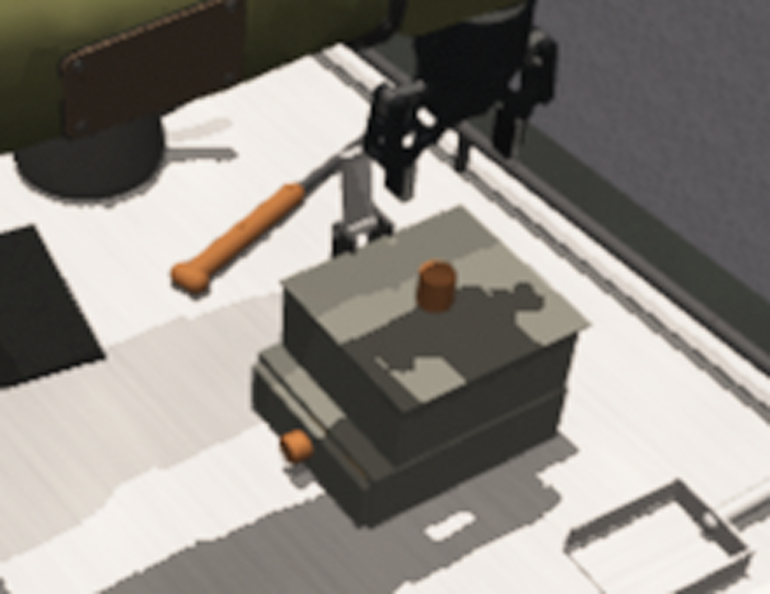

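>>> servo_tool(commands=[-1,0,0,-30,0,-1,0,0,-50,0,-1,0,0,-50,0,-1,0,0,-25,0,-1,0,0,0,0], force=60)

```text
clock: 46.65
ee_pos: [0.6972, 0.1663, 0.2705]
eef_rot: [-0.486, -0.513, -0.486, 0.514]
contact_force: [0.3, -1.0, 0.4]
width: 0.0004
```

>>> servo_tool(commands=[-1,30,0,0,0,-1,30,0,0,0,-1,17,0,0,0,-1,0,0,0,0])

```text
clock: 47.15
ee_pos: [0.6972, 0.164, 0.1935]
eef_rot: [-0.485, -0.514, -0.486, 0.515]
contact_force: [-0.2, -0.2, 1.1]
width: -0.0
```

Run:
```python
from h import *
go([.695,.150,.195],-3.3)
c=arm.camera("side")
cv2.imwrite("pics/ah2.png",cv2.resize(c["img"][90:270,230:450,::-1],None,fx=3.5,fy=3.3,interpolation=2))
c=arm.camera("scene")
cv2.imwrite("pics/ah.png",cv2.resize(c["img"][170:370,170:410,::-1],None,fx=3.2,fy=3,interpolation=2))
```

```text
t 47.15 pos [0.6972 0.164  0.1935] jawyaw -3.29 tilt [-0.002 -0.    -1.   ] w -0.0 q6 0.24
  shift before spin [-1.5 -1.4 14.1] after spin [-1.5 -1.4 14.1] spin 0.0
```

View pics/ah.png

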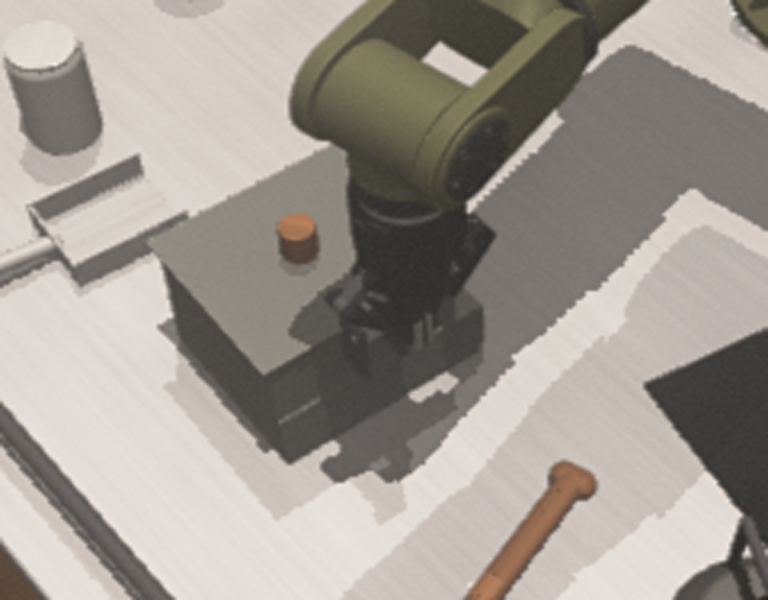

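View pics/ah2.png

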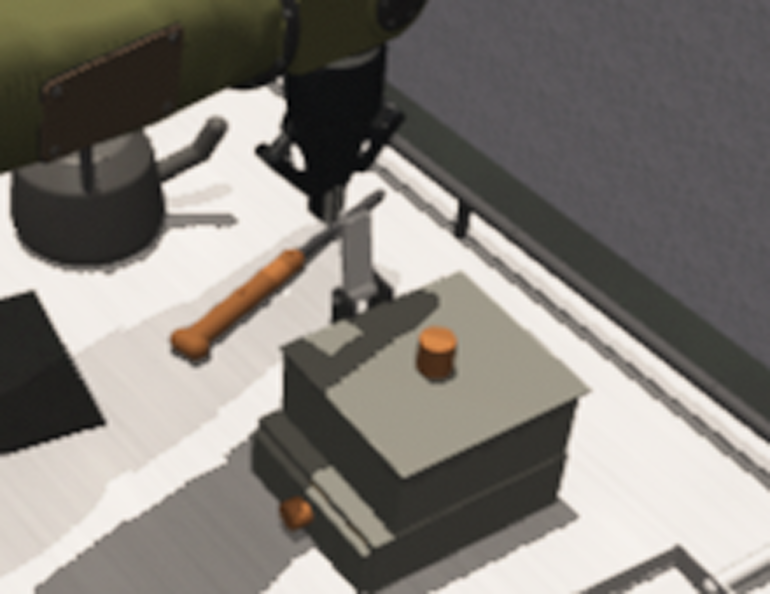

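>>> servo_tool(commands=[-1,0,0,15,0,-1,0,0,15,0,-1,0,0,12,0,-1,0,0,12,0,-1,0,0,12,0])

```text
clock: 47.88
ee_pos: [0.6935, 0.0984, 0.1942]
eef_rot: [-0.486, -0.514, -0.486, 0.514]
contact_force: [0.9, 2.8, -0.4]
width: -0.0001
```

>>> servo_tool(commands=[-1,0,0,12,0,-1,0,0,12,0,-1,0,0,6,0,-1,0,0,0,0])

```text
clock: 48.38
ee_pos: [0.692, 0.0685, 0.1945]
eef_rot: [-0.486, -0.514, -0.485, 0.514]
contact_force: [0.3, 0.0, -0.1]
width: -0.0001
```

Run:
```python
from h import *
go([.690,.060,.154],-3.3);print(arm.sense()["contact_force"])
c=arm.camera("side")
cv2.imwrite("pics/ai2.png",cv2.resize(c["img"][90:270,230:450,::-1],None,fx=3.5,fy=3.3,interpolation=2))
c=arm.camera("wrist")
cv2.imwrite("pics/ai.png",c["img"][:,:,::-1])
```

```text
t 48.38 pos [0.692  0.0685 0.1945] jawyaw -3.27 tilt [-0. -0. -1.] w -0.0001 q6 0.1
  shift before spin [40.5 -1.5  8.6] after spin [40.5 -1.5  8.6] spin 0.0
[ 0.30728788  0.00432459 -0.10713558]
```

View pics/ai.png

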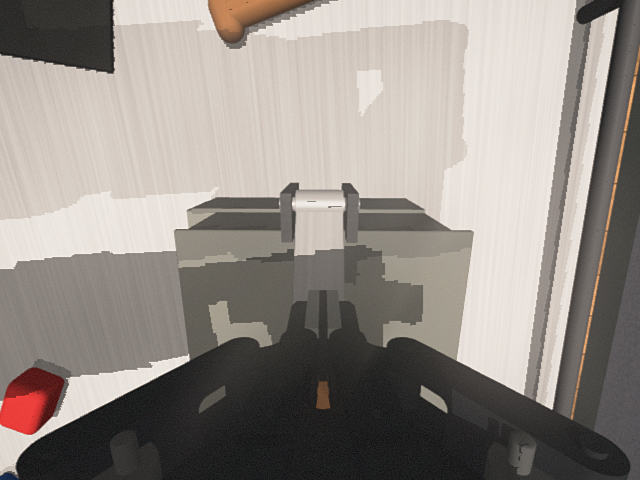

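View pics/ai2.png

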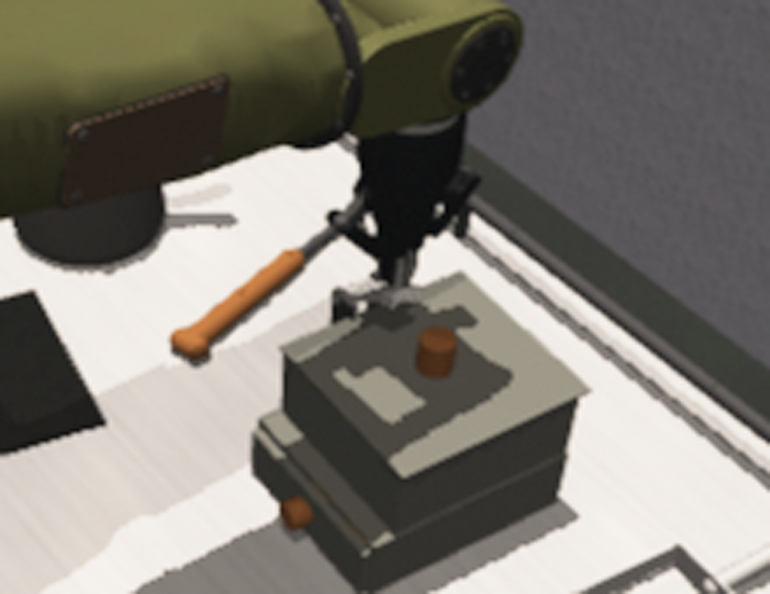

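>>> servo_tool(commands=[-1,6,0,3,0,-1,6,0,3,0,-1,6,0,0,0,-1,6,0,0,0,-1,0,0,0,0])

```text
clock: 49.1
ee_pos: [0.6914, 0.0633, 0.1696]
eef_rot: [-0.485, -0.514, -0.486, 0.514]
contact_force: [0.7, 0.0, -0.2]
width: -0.0001
```

>>> servo_tool(commands=[-1,3,0,0,0,-1,3,0,0,0,-1,2,0,0,0,-1,0,0,0,0])

```text
clock: 49.6
ee_pos: [0.6916, 0.0632, 0.1622]
eef_rot: [-0.486, -0.514, -0.486, 0.514]
contact_force: [-0.7, -0.2, 0.0]
width: 0.0
```

Run:
```python
from h import *
go([.690,.060,.154],-3.3);print(arm.sense()["contact_force"])
c=arm.camera("wrist")
cv2.imwrite("pics/aj.png",c["img"][:,:,::-1])
```

```text
t 49.6 pos [0.6916 0.0632 0.1622] jawyaw -3.23 tilt [-0.  0. -1.] w 0.0 q6 0.09
  shift before spin [ 8.2 -1.4  3.3] after spin [ 8.2 -1.4  3.3] spin 0.1
[-0.68323512 -0.22299164  0.00256024]
```

View pics/aj.png

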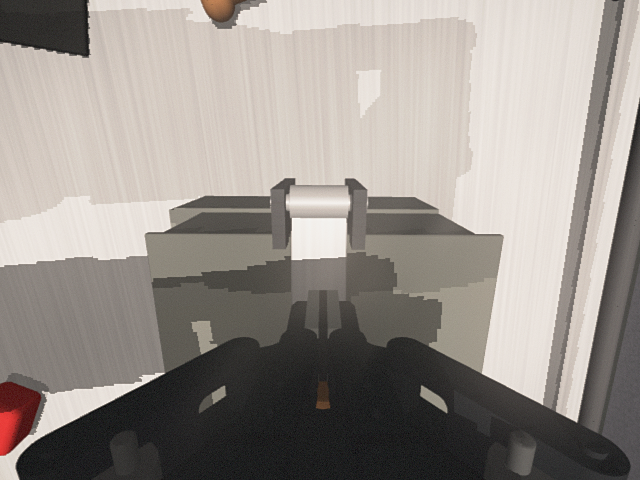

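Not fully down yet, so I'll keep pressing in small steps.

>>> servo_tool(commands=[-1,2.5,0,0,0,-1,2.5,0,0,0,-1,1.5,0,0,0,-1,0,0,0,0])

```text
clock: 50.15
ee_pos: [0.6916, 0.0633, 0.1556]
eef_rot: [-0.486, -0.514, -0.486, 0.514]
contact_force: [-0.8, -0.1, -0.1]
width: 0.0003
```

>>> servo_tool(commands=[-1,1,0,0,0,-1,1,0,0,0,-1,0,0,0,0])

```text
clock: 50.52
ee_pos: [0.6917, 0.0632, 0.1545]
eef_rot: [0.486, 0.514, 0.486, -0.514]
contact_force: [-3.4, -1.0, 5.4]
width: 0.0001
```

Run:
```python
from h import *
go([.690,.060,.154],-3.3);print(arm.sense()["contact_force"])
```

```text
t 50.52 pos [0.6917 0.0632 0.1545] jawyaw -3.23 tilt [ 0.  0. -1.] w 0.0001 q6 0.09
  shift before spin [ 0.5 -1.5  3.3] after spin [ 0.5 -1.5  3.3] spin 0.1
[-3.41300301 -0.97481779  5.41075223]
```

>>> servo_tool(commands=[-1,0.5,0,0,0,-1,0,0,0,0,-1,-10,0,0,0,-1,-40,0,0,0,-1,-50,0,0,0])

```text
clock: 51.15
ee_pos: [0.6913, 0.0632, 0.2541]
eef_rot: [-0.485, -0.513, -0.486, 0.514]
contact_force: [-0.4, 0.0, 0.9]
width: -0.0003
```

>>> servo_tool(commands=[-1,-30,-50,0,0,-1,0,-60,0,0,-1,0,-60,0,0,-1,0,-50,0,0,-1,0,0,0,0])

```text
clock: 51.78
ee_pos: [0.4699, 0.0759, 0.2846]
eef_rot: [0.486, 0.514, 0.486, -0.513]
contact_force: [0.6, 0.2, 0.2]
width: 0.0001
```

Run:
```python
from h import *
go([.690,.060,.154],-3.3);print(arm.sense()["contact_force"])
c=arm.camera("side")
cv2.imwrite("pics/ak2.png",c["img"][:,:,::-1])
c2=arm.camera("scene")
cv2.imwrite("pics/ak.png",cv2.resize(c2["img"][170:370,170:410,::-1],None,fx=3.2,fy=3,interpolation=2))
cv2.imwrite("pics/ak3.png",cv2.resize(c["img"][150:290,240:420,::-1],None,fx=4,fy=4,interpolation=2))
```

```text
t 51.77 pos [0.4699 0.0759 0.2846] jawyaw -3.19 tilt [ 0.002  0.    -1.   ] w 0.0001 q6 0.14
  shift before spin [131.  220.4   3.7] after spin [131.  220.4   3.3] spin 0.1
[0.59682149 0.16030607 0.23117124]
```

View pics/ak.png

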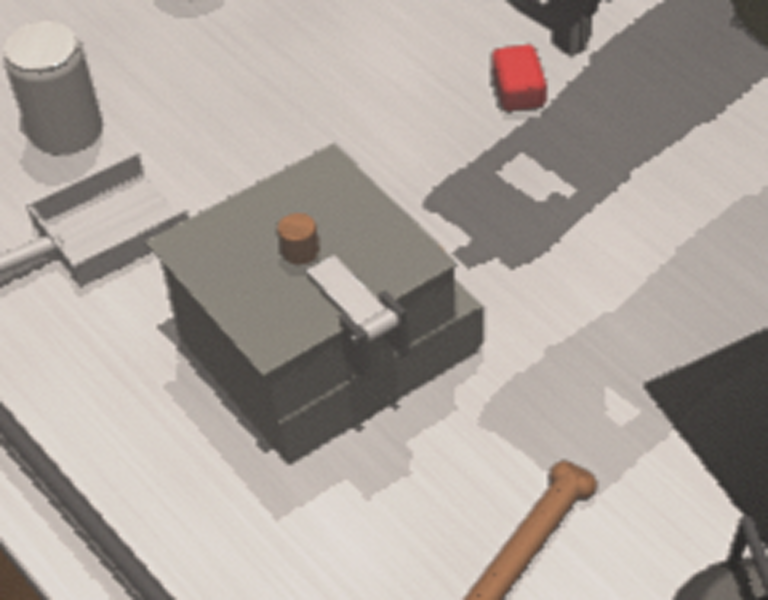

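View pics/ak2.png

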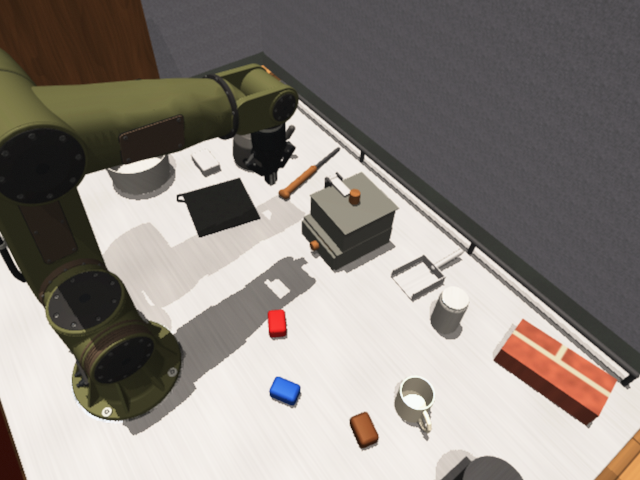

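View pics/ak3.png

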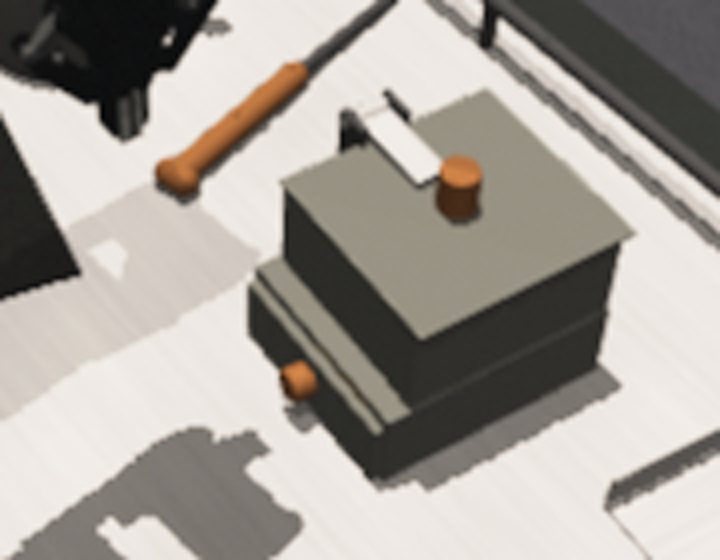

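Run:
```python
from h import *
c=arm.camera("side");w=arm.camera("wrist");cv2.imwrite("pics/al.png",w["img"][:,:,::-1])
b=np.array([.687,.0102]);y=np.radians(-3.3);Rt=np.array([[np.cos(y),np.sin(y)],[-np.sin(y),np.cos(y)]])
for q in blobs(c["img"],"knob",30,400):
    p=plane(c,q[0],.034)[:2]
    if .4<p[0]<.7 and abs(p[1])<.1: print(q[0],q[1],Rt@(p-b))
print(proj(w,[.556,.018,.034]))
```

```text
[314.1 244.4] 69 [-0.12278216  0.00266205]
[392.08881859 255.19844645]
```

View pics/al.png

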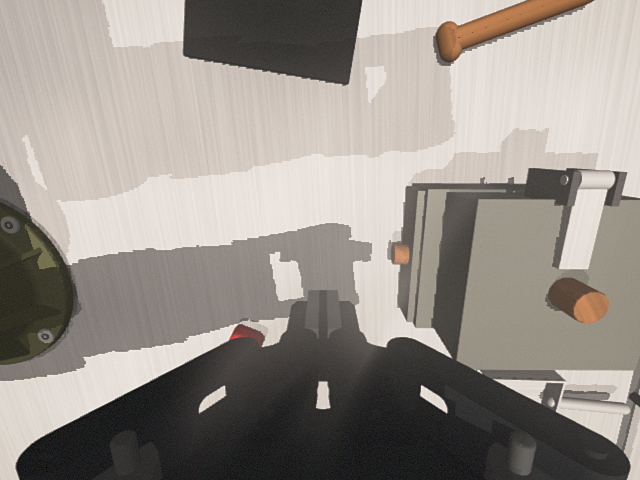

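Run:
```python
from workcell import arm
print(arm.job_done())
```

```text
the job is handed in; nothing more can be done
None
```

The fuel box is closed up for the night and I handed the job in at about 52 s of the 210 s; no verdict is reported.

**What I did:**
- Lifted the lid onto the middle of the pot holder.
- Put both coal briquettes in the bin and both kindling blocks in the drawer. I found two of each and left the blue, red and brown look-alikes alone.
- Pushed the drawer shut, put the lid back on and let go, then folded the clamp down over it.

**Last checks:**
- **Lid:** it made contact at the expected seated height and looks level and centred in the pictures.
- **Clamp:** I pressed the bar until the fingertips were at its flat height, 154.5 mm, with about 5 N of resistance. It looks flat.
- **Drawer:** it met a firm stop at about 10 N. The knob moved 112 mm between pictures, which fits fully shut to about 2 mm.
- **Loads:** I saw the briquettes in the bin just before the lid went on, and the kindling in the drawer just before pushing it shut.
- **Bystanders:** they look where they started in the last pictures, where visible; I judged this by eye. The kettle was partly hidden behind the gripper, but the arm never went near it.
- **Disagreements:** the different camera views put the box centre up to 5 mm apart in x. I placed the lid by returning to its original grasp position instead. No check failed.

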